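Reset a clamp cylinder's speed screw

ROBOT

A 7-joint arm with a two-finger parallel gripper is mounted at the origin on the work surface. World frame = base frame: x ahead of the robot, y to its left, z up, the work surface at z = 0. Lengths are in mm, angles in rad, forces in N, time in s.
With the tool pointing down it reaches from about 400 to 875 mm from the base axis. Payload 4.4 kg.
Tool frame: the origin (TCP) lies midway between the tips of the shut fingers; the grasp point (between the pads) lies 19 mm behind it; x points along the fingers, y is the direction in which the jaws open and shut, and the axes are right-handed (so a half turn about x gives the same grasp; the last joint's range is limited). The gripper opens to 85 mm and grips with 20 to 120 N. Pads are 22 mm wide; open, the fingers measure 114 mm over their backs; the gripper's body (76 mm by 85 mm) begins 54 mm behind the grasp point. The pads swing forward as they close: fully open they stand 13 mm farther back than shut.
Start: joints at [-1.305, 0.628, 0.038, 1.517, -0.027, 0.996, -0.02], TCP at [211.71, 614.57, 211.113] pointing down, gripper open.
Joint ranges: [-3.06, 3.06], [-0.37, 2.12], [-1.25, 1.32], [0.18, 2.47], [-1.1, 4.24], [0.23, 1.98], [-2.94, 2.94]. Speed limits (rad/s): [2.57, 2.57, 3.14, 3.14, 3.14, 3.14, 3.14].

INTERFACE

Orientations are given as [roll, pitch, yaw] about the fixed x, y, z axes, in that order (R = Rz(yaw) Ry(pitch) Rx(roll)).
In Python, from cell import ctrl gives the robot as it stands.
- The arm moves only by the tool arm_command, never from a script. Its argument "series" is a list of rows, each a list of 7 numbers: the opening, from 0 (shut) to 1 (fully open), then the shift along the world's x, y, z in cm, then the turn, a rotation vector about the world's x, y, z in degrees. In form: [[claw, x, y, z, rx, ry, rz], ...]. A call has 1 to 20 rows; each row shifts and turns the commanded pose from where the row before left it; what a row does not reach is not made up. A row lasts 1/12 s, in which the tool goes at most 41.7 mm and 7.16 degrees, less where a joint would pass 70% of its speed; a pose out of reach is approached as far as the arm can. A call with a gripper value outside its range is refused whole. The fingers move at their own pace and stop on an object; the grip force is fixed at half the most. Time passes only in rows, so rows that do not move let the fingers close. It gives the time, the measured TCP pose, the force and the opening at its end, in the units of the state.
- ctrl.read_state(): the state, without advancing time (a new reading comes with each control period).
- ctrl.get_image(name): name is "scene" or "side" or "wrist"; returns the picture (384x512x3 uint8, blue, green, red); there is no depth.
- ctrl.calibration(name): a dict with "fovy" (degrees; the focal length in pixels is half the picture's height over the tangent of half this angle, whatever the lens; pixels are square), "cx", "cy" (the principal point, pixels), "cam_to_world" (4x4, takes a point from camera to world coordinates); the wrist camera has in their place "T_tool_cam" (4x4, takes a point from camera to tool coordinates, whose origin is the TCP and whose axes are the tool frame's). Camera axes: x right, y up, looking along -z (the intrinsics and any distortion apply to the point x, -y, -z); pixel columns grow to the right and rows downward; lengths in mm; the calibration is good to about 2 mm. A picture is of the moment at which its call begins: read the wrist's pose just before it. calibration takes no time and is no camera call.
- ctrl.finish_job(): hands the job in, once; it reports no verdict.
Trained networks look in the newest picture that a camera, given by its name, has taken for a name from the list of things; names that differ only in an ending like _2 or _b are one class to them, and where a whole thing is asked for, a point or a joint stands for the part that bears it (a point fixed in the world has none). Each returns a list of dicts, best first, with "conf" (0 to 1); they miss things now and then, are a little off and sometimes report something else, mostly with a low value. They report only what shows in the picture. A call takes as long as a camera call.
- ctrl.spot_in(label, camera): "centre" ([x, y, z] in mm, in world coordinates, good to about 4 mm: the middle of the surface that is visible of it).
The state is a dict: "clock": time; "qpos": joint angles; "qd": joint speeds; "tau": joint torques, N m; "eef_pos": TCP position; "tool_rot": TCP orientation; "force": force on the tool from outside, world axes, zero at the start; "torque": the same for the moment, N m; "width": finger opening in mm.
Only numpy, scipy, OpenCV 4.12 (cv2) and the standard library are available. Lean on these libraries where they do the work, as an engineer would, in place of code of your own. Each camera call takes 0.05 s, during which the arm holds its last target.

TASK

The clamp at the gauge end of the air jig closes at the wrong speed: run its speed screw (the winged thumbscrew next to the gauge, farther from the shut-off lever) in clockwise until the needle gently bottoms, without forcing it round, and back it off a quarter of a turn. Then swing the shut-off lever fully open, in line with its pipe. Leave the other thumbscrew and everything else on the bench as it is.

Things in the scene. Friction and masses are not known exactly. Their poses are not given: they have to be found in the camera images.
- jig: Fixed air clamping jig on a plywood board. Origin on the bench top under an aluminium manifold bar (34 x 180 mm, top 44 mm up) that runs along the jig's y; z is up. Two clamp cylinders run from the bar to +x, all under 62 mm high. At x = 0 on the bar: the thumbscrew to set, y = -100 mm; the other, y = -10 mm; a gauge (43 mm high), y = -165 mm; the shut-off valve, y = +85 mm.
- thumbscrew (a point): Centre of the upright black wing of the speed screw to set, on its upright axis, 98 mm above the bench. Wing 30 mm long (point x axis), 9 mm thick (y), 24 mm high, on 12 mm of bare 7 mm stem. Clockwise from above runs it in, at 0.04 N m, until it stops hard 0.3 to 0.55 of a turn from its start: not marked, different each time, to be felt. Damage above 0.35 N m. It stays where it is left.
- needle (a joint): Lift of the hidden needle off its seat in that valve, m: 0 bottomed, rising 0.5 mm per turn backed off (0.000125 at a quarter turn). The reading's noise is far larger than this, so it is no help in setting.
- bonnet_rim (a point): Rim of the brass hexagon bonnet, 21 mm across corners, right under the thumbscrew to set; 10.5 mm from the screw axis, top 74 mm above the bench. Forcing the bottomed screw beyond 0.35 N m turns it in its  it must stay as it is.
- other_thumbscrew (a point): One end of the wing of the other, like thumbscrew, 13 mm from its axis, 98 mm above the bench: to be left alone.
- lever (a joint): Angle of the shut-off lever, rad: 0 to 0.2 at the start, shut (points to the jig's -x, across the pipe); 1.571 fully open at a stop (points to the jig's +y, over the inlet pipe). It opens clockwise seen from above, takes about 0.2 N m and stays where it is left.
- lever_grip (a point): Centre of the lever's black sleeve, 60 mm from the pivot, 64 mm above the bench; its x axis points along the lever to the pivot. The sleeve lies flat: 52 mm long, 16 mm wide, 10 mm thick, with free space below down to 12 mm above the bench (39 mm over the inlet pipe, where it ends).
- lever_pivot (a point): Point on the lever's upright pivot axis, at the height of the sleeve's middle (jig x = 0, y = +85 mm, 64 mm up).
- wood_box_mid (a point): Bystander: middle of a loose wooden box 64 x 154 x 64 mm lying on the jig's board between the clamps and the fence.
- tape_roll_mid (a point): Bystander: middle of a roll of paper tape, 90 mm across, 36 mm high, lying on the jig's board.
- screwdriver_grip (a point): Bystander: handle of a screwdriver, 180 mm long, lying on the bench before the jig.
- glue_mid (a point): Bystander: middle of a white glue bottle, 64 mm across, 170 mm high.
- cup_mid (a point): Bystander: middle of a clear cup, 72 mm across, 85 mm high.
- screw_tray_mid (a point): Bystander: middle of a wooden tray of screws, 120 x 160 x 35 mm.
- carton_mid (a point): Bystander: middle of a small carton, 130 x 85 x 70 mm.

How it is judged (in metres and radians):
On the way, in this order (a step that is already met when the one before it is completed fails the run):
1. the screw is run in until the needle bottoms, the lever still shut (value of joint needle below 1e-05 m and value of joint lever below 0.35 rad), for 0.1 s.
2. the screw is backed off a quarter turn (68 to 112 degrees), the lever still shut (value of joint needle between 9.5e-05 and 0.000155 m and value of joint lever below 0.35 rad), for 0.2 s.
3. the shut-off lever is swung open to its stop (value of joint needle between 9.5e-05 and 0.000155 m and value of joint lever above 1.45 rad), for 0.2 s.
At the end, for the whole second after the job is handed in: The needle was bottomed and the thumbscrew now stands backed off a quarter of a turn from there (0.095 to 0.155 mm of lift, 68 to 112 degrees); the lever is open to within 0.12 rad of its stop; everything is released (all of step 3); the robot touches nothing.
It fails at once if the screw is forced and its bonnet turns (more than 1 mm at the rim) (distance of bonnet_rim from where it was at the start of the episode above 0.001 m).
It fails at once if the other thumbscrew is turned (more than 4 mm at the wing's end) (distance of other_thumbscrew from where it was at the start of the episode above 0.004 m).
It fails at once if a bystander is pushed more than 20 mm (distance of any of wood_box_mid, tape_roll_mid, screwdriver_grip, glue_mid, cup_mid, screw_tray_mid, carton_mid from where it was at the start of the episode above 0.02 m).
It also fails if it takes over 72 s, if anything falls off the work surface, if the arm or the gripper's body presses on something with over 40 N, if the wrist force passes 120 N, or if a joint passes its speed limit or range.

## Working session

There is one attempt and no reset: what is moved stays moved. The work goes in short steps, Python scripts to look and compute and a tool call to move; the robot and the scene stay as the last step left them, time stands still between calls to the robot, and variables do not carry over. Pictures are saved under pics/ and viewed, and the job is handed in when it is done.

Besides the shell and the picture viewer there is one more tool, called after "Emit:" as name(argument=value, ...) on one line, values as JSON. arm_command: Moves the arm, as the interface text tells. Its arguments: {"type":"object","properties":{"series":{"type":"array"}},"required":["series"]}

```bash
ls; mkdir -p pics
python3 - <<'E'
from cell import ctrl
import cv2, numpy as np
s=ctrl.read_state(); print({k:np.round(v,3).tolist() for k,v in s.items()})
for n in ["scene","side","wrist"]:
    cv2.imwrite(f"pics/{n}0.png",ctrl.get_image(n)); c=ctrl.calibration(n); print(n,c)
for n in ["scene","side"]:
  for l in ["jig","thumbscrew","other_thumbscrew","lever_grip","lever_pivot","bonnet_rim"]:
    r=ctrl.spot_in(l,n); print(n,l,[(round(d["conf"],2),np.round(d["centre"]).tolist()) for d in r[:3]])
print(ctrl.read_state()["clock"])
E
```

```text
pics
{'clock': 0.0, 'qpos': [-1.305, 0.629, 0.038, 1.518, -0.027, 0.996, -0.02], 'qd': [0.0, 0.001, 0.002, -0.001, 0.0, 0.002, -0.0], 'tau': [-0.0, -56.341, 1.226, -19.344, 0.011, 0.011, -0.0], 'eef_pos': [211.487, 613.946, 210.173], 'tool_rot': [-1.558, 1.569, -1.89], 'force': [0.555, -0.16, -0.026], 'torque': [0.061, -0.034, -0.001], 'width': 84.914}
scene {'fovy': 53.27986558777539, 'cx': 246.79017211074523, 'cy': 188.93070110173872, 'cam_to_world': array([[-5.53893786e-01, -5.82970194e-01,  5.94430338e-01,
         1.33399714e+03],
       [ 8.32486645e-01, -3.98887945e-01,  3.84518392e-01,
         4.33830600e+02],
       [ 1.29483346e-02,  7.07837666e-01,  7.06256455e-01,
         9.35545462e+02],
       [ 0.00000000e+00,  0.00000000e+00,  0.00000000e+00,
         1.00000000e+00]])}
side {'fovy': 57.93699259970272, 'cx': 255.6494567806696, 'cy': 186.63586248991405, 'cam_to_world': array([[ 9.53250126e-01,  1.93131853e-01, -2.32409735e-01,
         3.88804812e+02],
       [-3.02029035e-01,  6.33435031e-01, -7.12417380e-01,
        -6.50283837e+02],
       [ 9.62597961e-03,  7.493
[... 459 characters left out ...]
40053e-01,
        -8.33921010e+01],
       [ 0.00000000e+00,  0.00000000e+00,  0.00000000e+00,
         1.00000000e+00]])}
scene jig [(0.72, [652.0, 92.0, 12.0])]
scene thumbscrew [(0.4, [553.0, -19.0, 106.0])]
scene other_thumbscrew [(0.6, [563.0, 74.0, 103.0]), (0.41, [645.0, -425.0, 93.0]), (0.19, [534.0, 172.0, 70.0])]
scene lever_grip [(0.48, [532.0, 174.0, 73.0])]
scene lever_pivot [(0.8, [649.0, 96.0, 14.0]), (0.51, [431.0, 80.0, 22.0])]
scene bonnet_rim []
side jig [(0.9, [616.0, -23.0, 13.0])]
side thumbscrew [(0.64, [550.0, -20.0, 101.0])]
side other_thumbscrew [(0.51, [550.0, 70.0, 101.0])]
side lever_grip []
side lever_pivot [(0.65, [617.0, -23.0, 12.0])]
side bonnet_rim []
0.75
```

View pics/scene0.png

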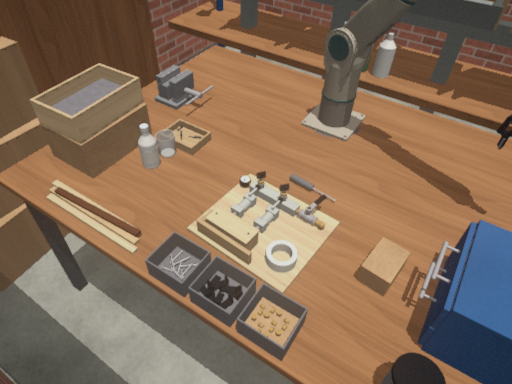

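View pics/side0.png

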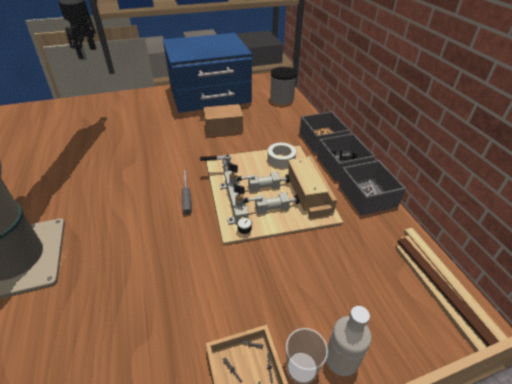

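View pics/wrist0.png

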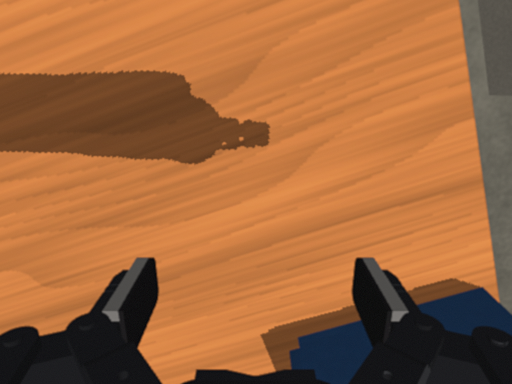

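Run:
```python
import cv2
a=cv2.imread("pics/scene0.png")[155:285,185:345]; b=cv2.imread("pics/side0.png")[135:245,190:345]
cv2.imwrite("pics/sc_crop.png",cv2.resize(a,None,fx=4.5,fy=4.5,interpolation=cv2.INTER_CUBIC))
cv2.imwrite("pics/si_crop.png",cv2.resize(b,None,fx=5,fy=5,interpolation=cv2.INTER_CUBIC))
```

```text
(no output)
```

View pics/sc_crop.png

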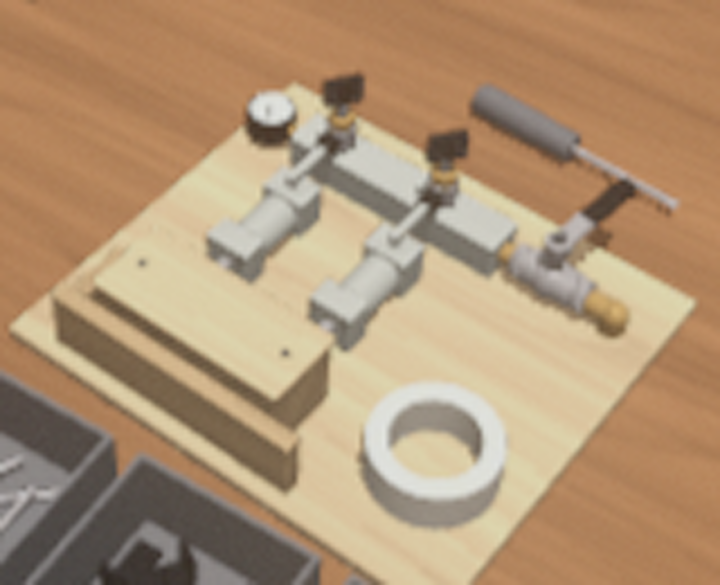

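View pics/si_crop.png

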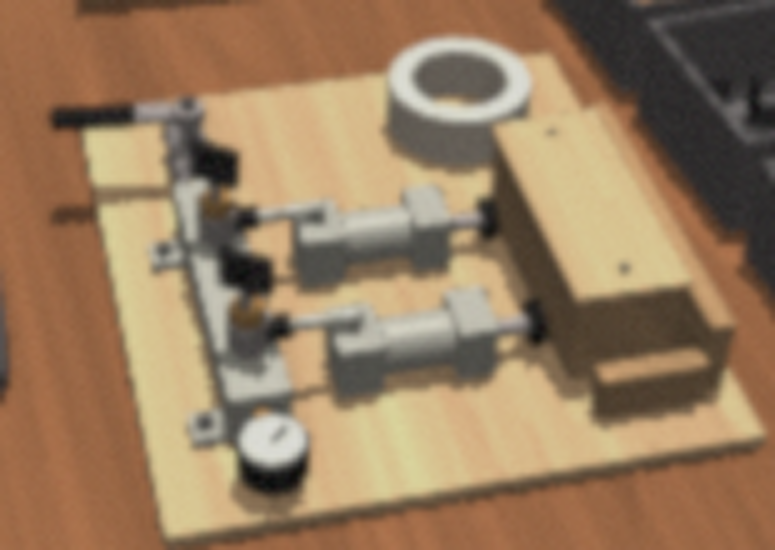

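```bash
cat > h.py <<'E'
from cell import ctrl
import cv2, numpy as np
from scipy.spatial.transform import Rotation as R
def toolT(s=None):
    s=s or ctrl.read_state(); T=np.eye(4); T[:3,:3]=R.from_euler('xyz',s["tool_rot"]).as_matrix(); T[:3,3]=s["eef_pos"]; return T
def camT(n,s=None):
    c=ctrl.calibration(n)
    return (np.array(c["cam_to_world"]) if n!="wrist" else toolT(s)@np.array(c["T_tool_cam"])),c
def proj(P,n,s=None,T=None):
    T0,c=camT(n,s); T=T0 if T is None else T; f=192/np.tan(np.radians(c["fovy"]/2))
    p=(np.linalg.inv(T)@np.append(P,1))[:3]; return np.array([c["cx"]+f*p[0]/-p[2], c["cy"]-f*p[1]/-p[2]])
def unproj(uv,z,n,s=None,T=None):
    T0,c=camT(n,s); T=T0 if T is None else T; f=192/np.tan(np.radians(c["fovy"]/2))
    d=T[:3,:3]@np.array([(uv[0]-c["cx"])/f,-(uv[1]-c["cy"])/f,-1]); return T[:3,3]+d*(z-T[2,3])/d[2]
def st(s=None):
    s=s or ctrl.read_state(); print({k:np.round(v,3).tolist() for k,v in s.items()}); return s
def snap(n,name,crop=None,f=1):
    s=ctrl.read_state(); im=ctrl.get_image(n); cv2.imwrite(f"pics/{name}_full.png",im)
    if crop: x0,y0,x1,y1=crop; im=im[y0:y1,x0:x1]
    if f!=1: im=cv2.resize(im,None,fx=f,fy=f,interpolation=cv2.INTER_CUBIC)
    cv2.imwrite(f"pics/{name}.png",im); return s
E
python3 - <<'E'
from h import *
print(np.round(toolT(),2)); print(np.round(camT("wrist")[0],2))
# jig frame fit: from pixel estimates
S=lambda x,y:(185+x/4.5,155+y/4.5)
Q=lambda x,y:(190+x/5,135+y/5)
for nm,a,b in [("thumb",S(343,90),Q(245,270)),("other",S(447,146),Q(214,163))]:
    print(nm,unproj(a,98,"scene").round(1),unproj(b,98,"side").round(1))
for a in (S(325,90),S(362,85),S(428,148),S(466,142)): print("wing ends",unproj(a,98,"scene").round(1))
print("lever grip",unproj(S(610,203),69,"scene").round(1),unproj(Q(92,116),69,"side").round(1))
print("pivot",unproj(S(560,243),69,"scene").round(1),unproj(Q(190,108),69,"side").round(1))
print("gauge",unproj(S(271,108),43,"scene").round(1),unproj(Q(273,440),43,"side").round(1))
E
```

```text
[[-0.0000e+00  3.3000e-01  9.5000e-01  2.1170e+02]
 [ 0.0000e+00  9.5000e-01 -3.3000e-01  6.1458e+02]
 [-1.0000e+00  0.0000e+00 -0.0000e+00  2.1114e+02]
 [ 0.0000e+00  0.0000e+00  0.0000e+00  1.0000e+00]]
[[ 3.3000e-01 -8.9000e-01 -3.1000e-01  1.3298e+02]
 [ 9.5000e-01  3.1000e-01  1.1000e-01  6.4208e+02]
 [ 0.0000e+00 -3.2000e-01  9.5000e-01  3.7413e+02]
 [ 0.0000e+00  0.0000e+00  0.0000e+00  1.0000e+00]]
thumb [550. -19.  98.] [550.8 -18.8  98. ]
other [557.5  70.8  98. ] [558.   69.7  98. ]
wing ends [557.3 -29.6  98. ]
wing ends [537.8 -10.5  98. ]
wing ends [566.7  60.9  98. ]
wing ends [546.6  79.7  98. ]
lever grip [515.6 179.7  69. ] [509.2 169.2  69. ]
pivot [568.8 168.1  69. ] [566.1 160.2  69. ]
gauge [546.1 -82.9  43. ] [545.4 -85.4  43. ]
```

Emit:
arm_command(series=[[0.5,1.69,-3.165,-0.1,0,0,-1.3],[0.5,1.69,-3.165,-0.1,0,0,-1.3],[0.5,1.69,-3.165,-0.1,0,0,-1.3],[0.5,1.69,-3.165,-0.1,0,0,-1.3],[0.5,1.69,-3.165,-0.1,0,0,-1.3],[0.5,1.69,-3.165,-0.1,0,0,-1.3],[0.5,1.69,-3.165,-0.1,0,0,-1.3],[0.5,1.69,-3.165,-0.1,0,0,-1.3],[0.5,1.69,-3.165,-0.1,0,0,-1.3],[0.5,1.69,-3.165,-0.1,0,0,-1.3],[0.5,1.69,-3.165,-0.1,0,0,-1.3],[0.5,1.69,-3.165,-0.1,0,0,-1.3],[0.5,1.69,-3.165,-0.1,0,0,-1.3],[0.5,1.69,-3.165,-0.1,0,0,-1.3],[0.5,1.69,-3.165,-0.1,0,0,-1.3],[0.5,1.69,-3.165,-0.1,0,0,-1.3],[0.5,1.69,-3.165,-0.1,0,0,-1.3],[0.5,1.69,-3.165,-0.1,0,0,-1.3],[0.5,1.69,-3.165,-0.1,0,0,-1.3],[0.5,1.69,-3.165,-0.1,0,0,-1.3]])

```text
clock: 2.42
eef_pos: [550.4, -20.1, 191.3]
tool_rot: [1.23, 1.57, 0.443]
force: [0.8, -0.3, 0.8]
width: 42.7
```

Run:
```python
from h import *
ctrl.get_image("wrist"); ctrl.get_image("wrist")
s=snap("wrist","w1"); st(s)
P=np.array([550.4,-19,98]); print(proj(P,"wrist",s),proj([557.7,70.2,98],"wrist",s))
st()
```

```text
{'clock': 2.517, 'qpos': [-0.138, 0.518, 0.196, 1.821, -0.127, 0.811, 0.896], 'qd': [-0.064, -0.022, -0.072, 0.058, -0.032, 0.018, -0.035], 'tau': [0.359, -45.863, 2.604, -17.403, 0.007, -0.126, 0.291], 'eef_pos': [552.294, -26.112, 191.444], 'tool_rot': [-0.145, 1.565, -0.94], 'force': [-0.03, 0.557, -0.563], 'torque': [-0.006, 0.018, -0.01], 'width': 42.762}
[258.93549407 176.00886348] [352.81588979  98.38005605]
{'clock': 2.567, 'qpos': [-0.141, 0.517, 0.193, 1.824, -0.128, 0.812, 0.895], 'qd': [-0.054, -0.016, -0.059, 0.039, -0.018, 0.01, -0.008], 'tau': [1.962, -46.884, 3.949, -17.325, 0.244, -0.174, 0.085], 'eef_pos': [550.702, -22.261, 191.102], 'tool_rot': [-0.281, 1.569, -1.072], 'force': [-0.598, 1.485, 0.001], 'torque': [0.019, 0.034, 0.003], 'width': 42.996}
```

View pics/w1.png

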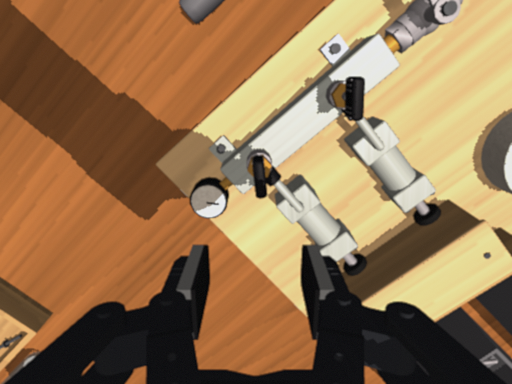

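Run:
```python
from h import *
s=snap("wrist","w2",(210,130,310,220),7); st(s)
P=np.array([550.4,-19,98]); print(proj(P,"wrist",s))
for l in ["thumbscrew","other_thumbscrew","lever_grip","lever_pivot"]:
    r=ctrl.spot_in(l,"wrist"); print(l,[(round(d["conf"],2),np.round(d["centre"]).tolist()) for d in r[:3]])
im=cv2.imread("pics/w2_full.png"); m=(im.max(2)<60).astype(np.uint8); sub=np.zeros_like(m); sub[145:205,245:275]=m[145:205,245:275]
n,lab,stt,c=cv2.connectedComponentsWithStats(sub); print(stt,c)
```

```text
{'clock': 2.567, 'qpos': [-0.141, 0.517, 0.193, 1.824, -0.128, 0.812, 0.895], 'qd': [-0.054, -0.016, -0.059, 0.039, -0.018, 0.01, -0.008], 'tau': [1.962, -46.884, 3.949, -17.325, 0.244, -0.174, 0.085], 'eef_pos': [550.702, -22.261, 191.102], 'tool_rot': [-0.281, 1.569, -1.072], 'force': [-0.598, 1.485, 0.001], 'torque': [0.019, 0.034, 0.003], 'width': 42.996}
[256.91009953 181.29481148]
thumbscrew [(0.93, [549.0, -17.0, 110.0]), (0.72, [562.0, 163.0, 70.0])]
other_thumbscrew [(0.64, [555.0, 69.0, 110.0]), (0.35, [547.0, -18.0, 109.0])]
lever_grip [(0.75, [529.0, -423.0, 16.0]), (0.69, [568.0, 162.0, 66.0])]
lever_pivot [(0.58, [603.0, 67.0, 12.0])]
[[     0      0    512    384 196052]
 [   250    161     25     42    556]] [[255.48764613 191.52972171]
 [259.85611511 181.01978417]]
```

View pics/w2.png

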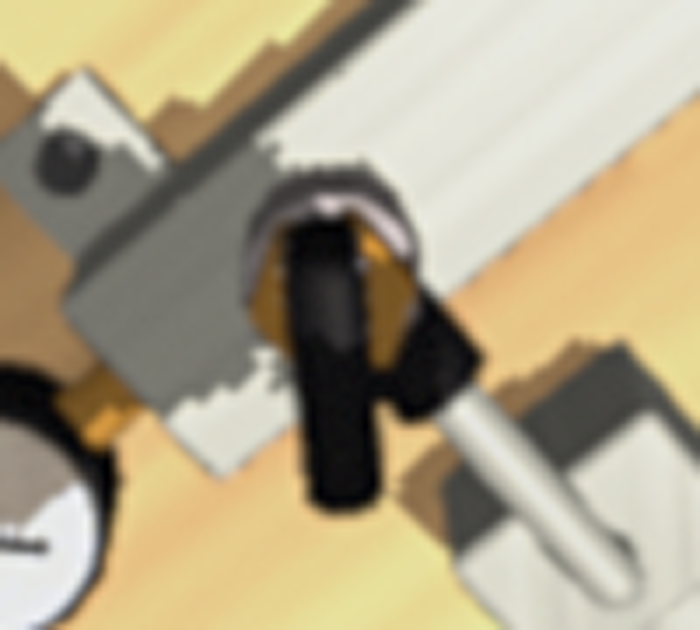

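Run:
```python
from h import *
s=ctrl.read_state(); st(s)
u=lambda x,y,z:unproj((210+x/7,130+y/7),z,"wrist",s)
for a,b in (((298,348),(308,500)),((362,348),(382,500)),((330,348),(345,508))):
    A,B=u(*a,110),u(*b,110); d=A-B; print(A.round(1),B.round(1),((A+B)/2).round(1),np.linalg.norm(d).round(1),np.degrees(np.arctan2(d[1],d[0])).round(1))
# vertical edge check: end face bottom/top, bonnet centre at z 74
T=toolT(s); print(np.degrees(np.arctan2(T[1,1],T[0,1])), T[:3,0].round(3))
print("bonnet", u(332,290,74).round(1))
```

```text
{'clock': 2.817, 'qpos': [-0.147, 0.515, 0.189, 1.827, -0.129, 0.812, 0.895], 'qd': [-0.004, -0.001, 0.003, -0.002, 0.002, -0.001, 0.002], 'tau': [0.429, -46.892, 2.816, -16.631, 0.025, -0.002, -0.002], 'eef_pos': [549.271, -16.694, 191.151], 'tool_rot': [2.754, 1.57, 1.971], 'force': [-1.573, 0.754, -0.143], 'torque': [-0.029, -0.042, 0.015], 'width': 42.361}
[542.9 -12.  110. ] [555.9 -23.5 110. ] [549.4 -17.7 110. ] 17.3 138.6
[547.7  -7.2 110. ] [561.6 -17.8 110. ] [554.7 -12.5 110. ] 17.4 142.6
[545.3  -9.6 110. ] [559.4 -21.3 110. ] [552.4 -15.4 110. ] 18.3 140.4
45.136204951187565 [-0.     0.001 -1.   ]
bonnet [548.4 -11.9  74. ]
```

Run:
```python
from h import *
ps=[];
s=snap("wrist","w3",(210,130,310,220),7); ps.append(s)
for l in ["thumbscrew","other_thumbscrew","lever_grip"]:
    r=ctrl.spot_in(l,"wrist"); print(l,[(round(d["conf"],2),np.round(d["centre"]).tolist()) for d in r[:3]]); ps.append(ctrl.read_state())
ctrl.get_image("wrist"); ps.append(ctrl.read_state())
for p in ps: print(p["clock"],p["eef_pos"].round(1) if hasattr(p["eef_pos"],'round') else p["eef_pos"], p["torque"],p["force"])
```

```text
thumbscrew [(0.91, [550.0, -15.0, 111.0]), (0.41, [495.0, -346.0, 18.0])]
other_thumbscrew [(0.59, [555.0, 71.0, 109.0])]
lever_grip [(0.95, [558.0, 163.0, 69.0])]
2.8167 [549.3 -16.7 191.2] [-0.02858545 -0.04248291  0.01503039] [-1.5731282   0.75358036 -0.14338404]
2.9167 [549.4 -17.1 191.2] [ 0.07392408 -0.00102619  0.06509167] [ 0.11417867 -0.52825591  0.27727857]
2.9667 [549.5 -17.3 191.3] [ 0.02895339  0.07371598 -0.01605464] [-0.00733065  0.535058   -0.32432885]
3.0167 [549.6 -17.6 191.3] [ 0.01105007 -0.03393308 -0.0294134 ] [ 0.09826222 -0.18040047  0.13316358]
3.0667 [549.6 -17.8 191.2] [0.03483126 0.05777896 0.00532258] [-0.62854077 -0.19917357  0.09152454]
```

View pics/w3.png

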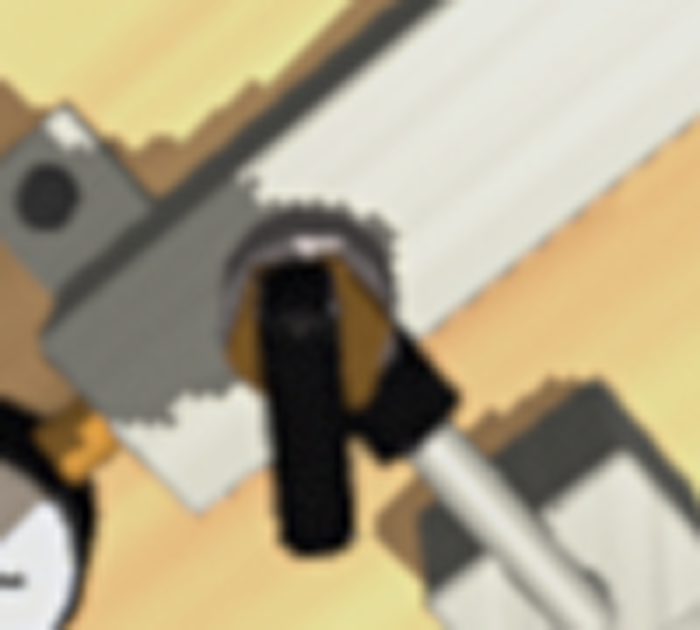

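Run:
```python
from h import *
s=ctrl.read_state()
s["eef_pos"]=np.array([549.3,-16.7,191.2]) if False else s["eef_pos"]
T=toolT(s); T[:3,3]=[549.3,-16.8,191.2]; C=T@np.array(ctrl.calibration("wrist")["T_tool_cam"])
u=lambda x,y,z:unproj((210+x/7,130+y/7),z,"wrist",T=C)
for a,b in (((268,330),(284,540)),((339,330),(353,540)),((303,322),(318,550))):
    A,B=u(*a,110),u(*b,110); d=A-B; print(A.round(1),B.round(1),((A+B)/2).round(1),np.linalg.norm(d).round(1),np.degrees(np.arctan2(d[1],d[0])).round(1))
A=u(*(303,322),110); print((proj(A,"wrist",T=C)-[210,130])*7,(proj(A-[0,0,24],"wrist",T=C)-[210,130])*7)
print("bonnet", u(307,335,74).round(1))
st(s)
print(np.degrees(np.arctan2(T[1,1],T[0,1])))
```

```text
[539.4 -13.  110. ] [557.5 -28.8 110. ] [548.4 -20.9 110. ] 24.0 138.8
[544.7  -7.7 110. ] [562.8 -23.5 110. ] [553.7 -15.6 110. ] 24.0 138.9
[541.4  -9.8 110. ] [560.9 -27.  110. ] [551.1 -18.4 110. ] 26.1 138.6
[303. 322.] [303.81367634 262.43273566]
bonnet [550.4 -18.3  74. ]
{'clock': 3.067, 'qpos': [-0.146, 0.515, 0.19, 1.826, -0.129, 0.812, 0.895], 'qd': [0.006, 0.002, 0.003, -0.001, 0.0, -0.0, -0.001], 'tau': [-0.067, -47.039, 2.618, -16.602, 0.005, 0.003, -0.001], 'eef_pos': [549.599, -17.807, 191.234], 'tool_rot': [1.963, 1.571, 1.178], 'force': [-0.629, -0.199, 0.092], 'torque': [0.035, 0.058, 0.005], 'width': 42.449}
45.05131589250928
```

Emit:
arm_command(series=[[0.5,0.09,-0.02,-0.8,0,0,3.5],[0.5,0,0,-1.4,0,0,0],[0.5,0,0,-1.6,0,0,0],[0.5,0,0,-1.6,0,0,0],[0.5,0,0,-1.4,0,0,0],[0.5,0,0,-1.2,0,0,0],[0.5,0,0,-1.0,0,0,0],[0.5,0,0,-0.8,0,0,0],[0.5,0,0,-0.6,0,0,0],[0.5,0,0,-0.4,0,0,0],[0.5,0,0,0,0,0,0],[0.5,0,0,0,0,0,0],[0.5,0,0,0,0,0,0]])

```text
clock: 4.15
eef_pos: [551.1, -18.7, 83.6]
tool_rot: [0.75, 1.57, 0.026]
force: [-0.5, 0.8, 0.1]
width: 42.5
```

Run:
```python
from h import *
s=snap("wrist","w4"); st(s); T=toolT(s); print(np.degrees(np.arctan2(T[1,1],T[0,1])))
snap("side","s4",(180,90,350,220),4)
```

```text
{'clock': 4.15, 'qpos': [-0.104, 0.67, 0.133, 1.912, -0.154, 0.568, 0.977], 'qd': [-0.001, -0.003, 0.002, -0.0, -0.001, -0.002, -0.0], 'tau': [-0.005, -50.742, 2.501, -12.193, 0.006, 0.006, 0.0], 'eef_pos': [551.072, -18.658, 83.593], 'tool_rot': [0.75, 1.57, 0.026], 'force': [-0.531, 0.771, 0.14], 'torque': [0.035, 0.001, 0.034], 'width': 42.522}
48.4887543464144
```

View pics/w4.png

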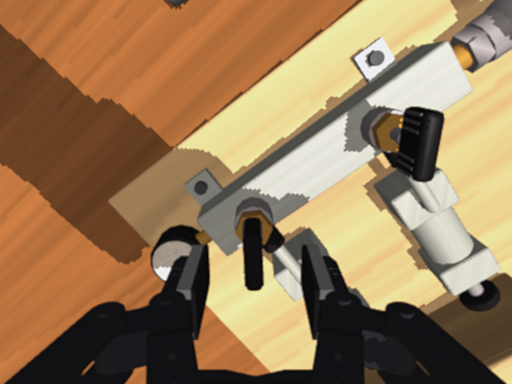

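View pics/s4.png

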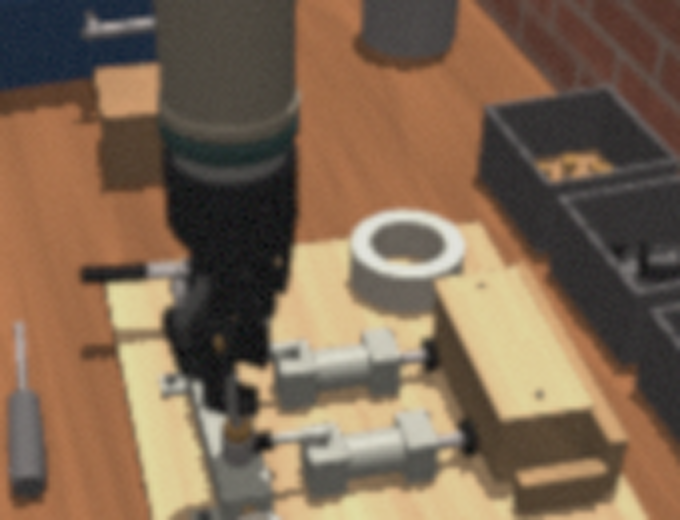

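Emit:
arm_command(series=[[0.25,0,0,0,0,0,0],[0.2,0,0,0,0,0,0],[0.0,0,0,0,0,0,0],[0.0,0,0,0,0,0,0],[0.0,0,0,0,0,0,0],[0.0,0,0,0,0,0,0],[0.0,0,0,0,0,0,0],[0.0,0,0,0,0,0,0],[0.0,0,0,0,0,0,0],[0.0,0,0,0,0,0,0]])

```text
clock: 5.08
eef_pos: [550.4, -19.1, 83.5]
tool_rot: [-1.514, 1.57, -2.239]
force: [-0.7, -0.7, 5.8]
width: 7.0
```

```bash
cat > m.py <<'E'
from h import *
import sys
n=int(sys.argv[1]) if len(sys.argv)>1 else 4
F=[];M=[];a=[];t=[]
for i in range(n):
    s=ctrl.read_state(); T=toolT(s); F.append(s["force"]);M.append(s["torque"]);a.append(np.degrees(np.arctan2(T[1,1],T[0,1])));t.append(s["tau"][6])
    if i<n-1: ctrl.get_image("wrist")
print("clk",s["clock"],"pos",np.round(s["eef_pos"],1),"w",round(s["width"],1),"F",np.mean(F,0).round(2),"M",np.mean(M,0).round(3),"yaw",np.round(a[-1],2),"tau7",np.round(t,3),"q7",round(s["qpos"][6],3), "q",np.round(s["qpos"],2))
E
python3 m.py 5
```

```text
clk 5.2833 pos [550.4 -19.   83.5] w 6.8 F [-1.56 -0.94  6.02] M [-0.275  0.427  0.029] yaw 48.47 tau7 [-0.029 -0.029 -0.029 -0.029 -0.029] q7 0.977 q [-0.1   0.67  0.13  1.91 -0.15  0.57  0.98]
```

Run:
```python
from h import *
snap("wrist","w5",(140,130,400,330),3)
```

```text
(no output)
```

View pics/w5.png

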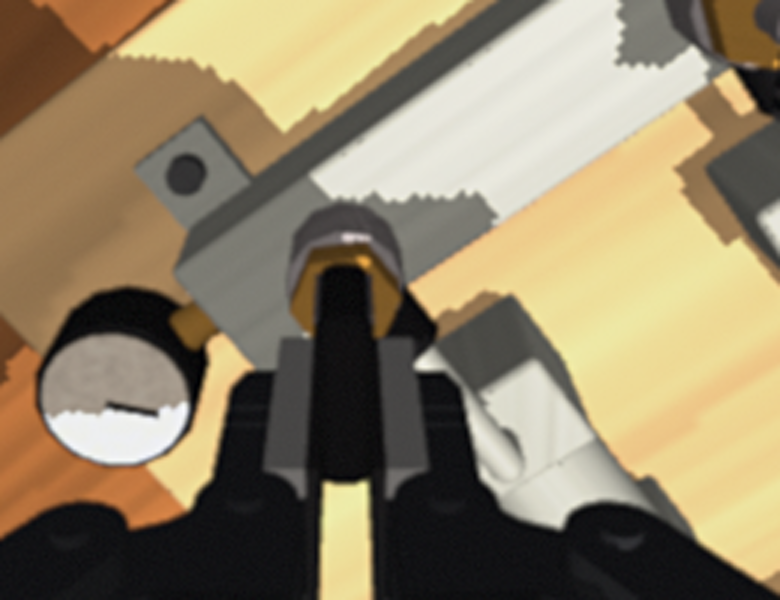

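Emit:
arm_command(series=[[0,0,0,0,0,0,-3],[0,0,0,0,0,0,-4],[0,0,0,0,0,0,-4],[0,0,0,0,0,0,-4],[0,0,0,0,0,0,0],[0,0,0,0,0,0,0]])

```text
clock: 5.83
eef_pos: [550.4, -19.1, 83.5]
tool_rot: [-1.044, 1.57, -2.031]
force: [-1.5, -1.2, 7.3]
width: 6.4
```

```bash
python3 m.py 5
```

```text
clk 6.0333 pos [550.4 -19.1  83.5] w 7.0 F [-2.   -1.16  6.09] M [-0.288  0.451 -0.051] yaw 33.46 tau7 [-0.012  0.03   0.038  0.037  0.036] q7 0.795 q [-0.15  0.68  0.21  1.91 -0.24  0.57  0.8 ]
```

Emit:
arm_command(series=[[0,0,0,0,0,0,-4],[0,0,0,0,0,0,-6],[0,0,0,0,0,0,-6],[0,0,0,0,0,0,-6],[0,0,0,0,0,0,-6],[0,0,0,0,0,0,-6],[0,0,0,0,0,0,-6],[0,0,0,0,0,0,-6],[0,0,0,0,0,0,-6],[0,0,0,0,0,0,-6],[0,0,0,0,0,0,-6],[0,0,0,0,0,0,-6],[0,0,0,0,0,0,-6],[0,0,0,0,0,0,-4],[0,0,0,0,0,0,-2],[0,0,0,0,0,0,0],[0,0,0,0,0,0,0]])

```text
clock: 7.45
eef_pos: [550.3, -19.1, 83.5]
tool_rot: [0.361, 1.57, -2.056]
force: [-2.2, -1.8, 6.5]
width: 6.8
```

```bash
python3 m.py 4;  python3 - <<'E'
from h import *
snap("wrist","w6",(140,130,400,330),3)
E
```

```text
clk 7.6 pos [550.2 -19.1  83.5] w 6.7 F [-2.39 -1.08  6.22] M [-0.267  0.59  -0.059] yaw -48.53 tau7 [0.011 0.033 0.034 0.032] q7 -0.225 q [-0.39  0.75  0.6   1.92 -0.67  0.68 -0.23]
```

View pics/w6.png

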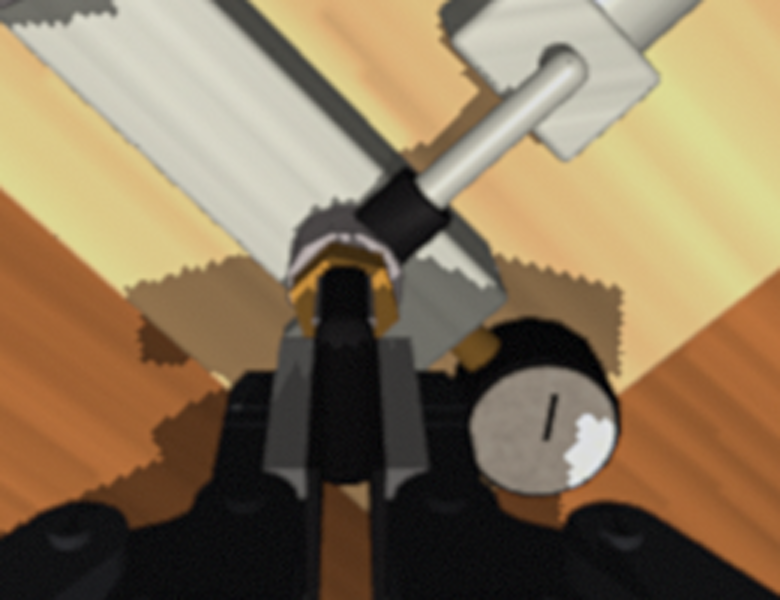

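Emit:
arm_command(series=[[0,0,0,0,0,0,0.2],[0,0,0,0,0,0,0]])

```text
clock: 7.82
eef_pos: [550.2, -19.1, 83.5]
tool_rot: [0.037, 1.57, -2.378]
force: [-2.1, -0.7, 5.4]
width: 6.6
```

```bash
python3 m.py 4
```

```text
clk 7.9667 pos [550.3 -19.1  83.5] w 6.2 F [-2.34 -0.45  6.12] M [-0.264  0.564  0.009] yaw -48.33 tau7 [0.032 0.009 0.005 0.005] q7 -0.223 q [-0.39  0.75  0.6   1.92 -0.66  0.68 -0.22]
```

Emit:
arm_command(series=[[0,0,0,0,0,0,0.2],[0,0,0,0,0,0,0]])

```text
clock: 8.13
eef_pos: [550.3, -19.2, 83.5]
tool_rot: [0.073, 1.57, -2.338]
force: [-2.3, -0.5, 6.4]
width: 6.9
```

```bash
python3 m.py 4
```

```text
clk 8.2833 pos [550.2 -19.1  83.5] w 6.7 F [-2.11 -1.04  6.02] M [-0.265  0.591 -0.018] yaw -48.13 tau7 [0.031 0.008 0.004 0.004] q7 -0.22 q [-0.39  0.75  0.6   1.92 -0.66  0.68 -0.22]
```

Emit:
arm_command(series=[[0,0,0,0,0,0,1],[0,0,0,0,0,0,0],[0,0,0,0,0,0,0],[0,0,0,0,0,0,0]])

```text
clock: 8.62
eef_pos: [550.3, -19.1, 83.5]
tool_rot: [0.158, 1.57, -2.235]
force: [-3.4, -0.9, 6.5]
width: 6.4
```

```bash
python3 m.py 2
```

```text
clk 8.6667 pos [550.3 -19.1  83.5] w 6.8 F [-3.51 -1.02  6.57] M [-0.292  0.59   0.023] yaw -47.12 tau7 [-0.019 -0.019] q7 -0.207 q [-0.39  0.75  0.6   1.92 -0.66  0.68 -0.21]
```

Emit:
arm_command(series=[[0,0,0,0,0,0,-0.3],[0,0,0,0,0,0,0],[0,0,0,0,0,0,0],[0,0,0,0,0,0,0]])

```text
clock: 9.0
eef_pos: [550.3, -19.2, 83.5]
tool_rot: [0.207, 1.57, -2.191]
force: [-2.8, -1.7, 6.3]
width: 6.7
```

```bash
python3 m.py 2
```

```text
clk 9.05 pos [550.3 -19.1  83.5] w 7.0 F [-2.79 -1.35  6.55] M [-0.285  0.591 -0.031] yaw -47.43 tau7 [0.011 0.011] q7 -0.211 q [-0.39  0.75  0.6   1.92 -0.66  0.68 -0.21]
```

Emit:
arm_command(series=[[0,0,0,0,0,0,-0.3],[0,0,0,0,0,0,0],[0,0,0,0,0,0,0],[0,0,0,0,0,0,0]])

```text
clock: 9.38
eef_pos: [550.2, -19.1, 83.5]
tool_rot: [0.022, 1.57, -2.382]
force: [-3.0, -1.9, 6.2]
width: 6.5
```

```bash
python3 m.py 2
```

```text
clk 9.4333 pos [550.2 -19.2  83.5] w 6.9 F [-3.18 -1.56  6.66] M [-0.259  0.591 -0.055] yaw -47.73 tau7 [0.011 0.011] q7 -0.215 q [-0.39  0.75  0.6   1.92 -0.66  0.68 -0.21]
```

Emit:
arm_command(series=[[0,0,0,0,0,0,-3],[0,0,0,0,0,0,-4],[0,0,0,0,0,0,-3],[0,0,0,0,0,0,0]])

```text
clock: 9.77
eef_pos: [550.2, -19.1, 83.5]
tool_rot: [0.437, 1.57, -2.144]
force: [-3.5, 0.2, 7.0]
width: 6.7
```

```bash
python3 m.py 3
```

```text
clk 9.8667 pos [550.2 -19.2  83.5] w 6.8 F [-2.92 -0.88  6.65] M [-0.292  0.656 -0.067] yaw -57.73 tau7 [-0.33  -0.076  0.015] q7 -0.346 q [-0.42  0.76  0.65  1.92 -0.71  0.7  -0.35]
```

Emit:
arm_command(series=[[0,0,0,0,0,0,-1],[0,0,0,0,0,0,-1],[0,0,0,0,0,0,0]])

```text
clock: 10.12
eef_pos: [550.2, -19.1, 83.5]
tool_rot: [0.356, 1.57, -2.257]
force: [-2.1, -0.6, 6.7]
width: 6.5
```

```bash
python3 m.py 3
```

```text
clk 10.2167 pos [550.2 -19.1  83.5] w 6.4 F [-2.48 -1.1   6.37] M [-0.263  0.615 -0.034] yaw -59.72 tau7 [-0.1   -0.011  0.019] q7 -0.372 q [-0.42  0.77  0.66  1.92 -0.72  0.7  -0.37]
```

Emit:
arm_command(series=[[0,0,0,0,0,0,-1],[0,0,0,0,0,0,-1],[0,0,0,0,0,0,0],[0,0,0,0,0,0,0]])

```text
clock: 10.55
eef_pos: [550.2, -19.1, 83.5]
tool_rot: [0.395, 1.57, -2.253]
force: [-3.5, -0.3, 5.9]
width: 6.5
```

```bash
python3 m.py 2
```

```text
clk 10.6 pos [550.2 -19.1  83.5] w 6.5 F [-3.09 -0.41  6.39] M [-0.224  0.587 -0.064] yaw -61.72 tau7 [0.014 0.024] q7 -0.399 q [-0.43  0.77  0.67  1.92 -0.73  0.71 -0.4 ]
```

Emit:
arm_command(series=[[0,0,0,0,0,0,-1],[0,0,0,0,0,0,-1],[0,0,0,0,0,0,0],[0,0,0,0,0,0,0]])

```text
clock: 10.93
eef_pos: [550.2, -19.1, 83.5]
tool_rot: [0.387, 1.57, -2.296]
force: [-2.9, -0.6, 7.0]
width: 6.4
```

```bash
python3 m.py 2
```

```text
clk 10.9833 pos [550.2 -19.1  83.5] w 6.3 F [-3.28 -1.16  6.34] M [-0.252  0.575 -0.031] yaw -63.73 tau7 [0.014 0.024] q7 -0.425 q [-0.43  0.77  0.68  1.92 -0.73  0.71 -0.43]
```

Emit:
arm_command(series=[[0,0,0,0,0,0,-1.25],[0,0,0,0,0,0,-1.25],[0,0,0,0,0,0,0],[0,0,0,0,0,0,0]])

```text
clock: 11.32
eef_pos: [550.2, -19.1, 83.5]
tool_rot: [0.419, 1.57, -2.308]
force: [-3.0, -1.2, 6.4]
width: 6.8
```

```bash
python3 m.py 2
```

```text
clk 11.3667 pos [550.2 -19.1  83.5] w 6.7 F [-3.   -1.09  6.36] M [-0.265  0.588 -0.049] yaw -66.23 tau7 [0.015 0.029] q7 -0.458 q [-0.44  0.78  0.69  1.92 -0.75  0.72 -0.46]
```

Emit:
arm_command(series=[[0,0,0,0,0,0,-1.25],[0,0,0,0,0,0,-1.25],[0,0,0,0,0,0,0],[0,0,0,0,0,0,0]])

```text
clock: 11.7
eef_pos: [550.2, -19.1, 83.5]
tool_rot: [0.435, 1.57, -2.336]
force: [-3.4, -1.1, 6.3]
width: 6.9
```

```bash
python3 m.py 2
```

```text
clk 11.75 pos [550.2 -19.1  83.5] w 6.5 F [-3.   -0.54  6.56] M [-0.198  0.594 -0.01 ] yaw -68.73 tau7 [0.015 0.029] q7 -0.492 q [-0.45  0.78  0.7   1.92 -0.76  0.72 -0.49]
```

Emit:
arm_command(series=[[0,0,0,0,0,0,-1.25],[0,0,0,0,0,0,-1.25],[0,0,0,0,0,0,0],[0,0,0,0,0,0,0]])

```text
clock: 12.08
eef_pos: [550.2, -19.1, 83.5]
tool_rot: [0.526, 1.57, -2.288]
force: [-2.6, -0.8, 6.9]
width: 6.7
```

```bash
python3 m.py 2
```

```text
clk 12.1333 pos [550.2 -19.1  83.5] w 6.7 F [-2.66 -1.04  6.8 ] M [-0.248  0.617 -0.048] yaw -71.23 tau7 [0.015 0.028] q7 -0.525 q [-0.45  0.79  0.71  1.92 -0.77  0.73 -0.53]
```

Emit:
arm_command(series=[[0,0,0,0,0,0,-1.25],[0,0,0,0,0,0,-1.25],[0,0,0,0,0,0,0],[0,0,0,0,0,0,0]])

```text
clock: 12.47
eef_pos: [550.2, -19.1, 83.5]
tool_rot: [0.49, 1.57, -2.367]
force: [-2.5, -0.3, 7.5]
width: 6.5
```

```bash
python3 m.py 2
```

```text
clk 12.5167 pos [550.2 -19.1  83.5] w 6.5 F [-2.42 -0.47  7.43] M [-0.24   0.636 -0.049] yaw -73.73 tau7 [0.015 0.028] q7 -0.559 q [-0.46  0.79  0.72  1.92 -0.78  0.73 -0.56]
```

Emit:
arm_command(series=[[0,0,0,0,0,0,-1.25],[0,0,0,0,0,0,-1.25],[0,0,0,0,0,0,0],[0,0,0,0,0,0,0]])

```text
clock: 12.85
eef_pos: [550.2, -19.1, 83.5]
tool_rot: [0.625, 1.57, -2.275]
force: [-2.3, -1.1, 6.4]
width: 6.2
```

```bash
python3 m.py 2
```

```text
clk 12.9 pos [550.2 -19.1  83.5] w 6.6 F [-2.3  -0.92  6.68] M [-0.247  0.62   0.265] yaw -76.16 tau7 [-0.282 -0.268] q7 -0.592 q [-0.47  0.79  0.73  1.92 -0.79  0.74 -0.59]
```

Emit:
arm_command(series=[[0,0,0,0,0,0,0],[0,0,0,0,0,0,0],[0,0,0,0,0,0,0]])

```text
clock: 13.15
eef_pos: [550.2, -19.1, 83.5]
tool_rot: [0.605, 1.57, -2.295]
force: [-2.8, -1.5, 7.0]
width: 6.4
```

```bash
python3 m.py 4;  python3 - <<'E'
from h import *
snap("wrist","w7",(140,130,400,330),3)
E
```

```text
clk 13.3 pos [550.2 -19.1  83.5] w 6.6 F [-2.81 -1.01  6.72] M [-0.268  0.629  0.265] yaw -76.15 tau7 [-0.267 -0.267 -0.267 -0.267] q7 -0.592 q [-0.47  0.79  0.73  1.92 -0.79  0.74 -0.59]
```

View pics/w7.png

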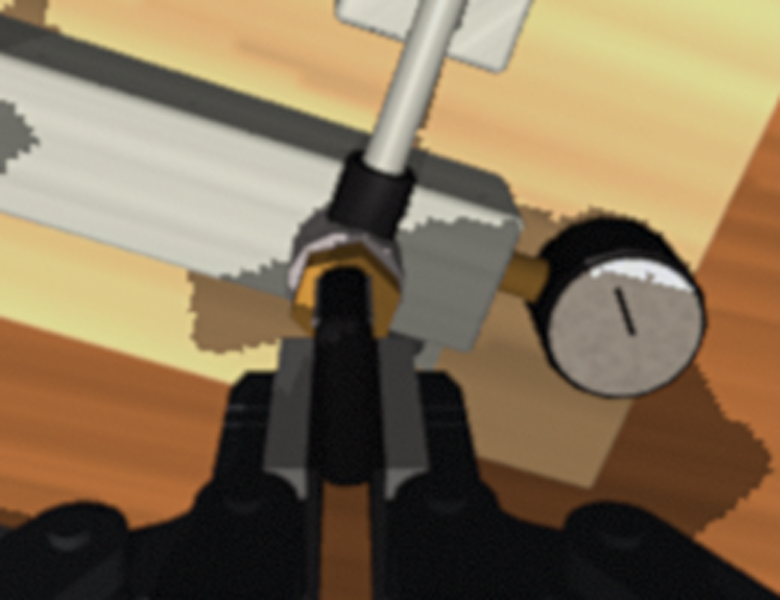

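Emit:
arm_command(series=[[0,0,0,0,0,0,2],[0,0,0,0,0,0,4],[0,0,0,0,0,0,6],[0,0,0,0,0,0,6],[0,0,0,0,0,0,6],[0,0,0,0,0,0,6],[0,0,0,0,0,0,6],[0,0,0,0,0,0,6],[0,0,0,0,0,0,6],[0,0,0,0,0,0,6],[0,0,0,0,0,0,6],[0,0,0,0,0,0,6],[0,0,0,0,0,0,6],[0,0,0,0,0,0,6],[0,0,0,0,0,0,6],[0,0,0,0,0,0,5],[0,0,0,0,0,0,2],[0,0,0,0,0,0,0],[0,0,0,0,0,0,0],[0,0,0,0,0,0,0]])

```text
clock: 15.02
eef_pos: [550.4, -19.1, 83.5]
tool_rot: [-1.213, 1.57, -2.526]
force: [-2.3, -0.5, 5.9]
width: 6.7
```

```bash
python3 m.py 4;  python3 - <<'E'
from h import *
snap("wrist","w8",(140,130,400,330),3)
E
```

```text
clk 15.1667 pos [550.4 -19.1  83.5] w 6.7 F [-2.33 -0.91  6.04] M [-0.28   0.506  0.023] yaw 14.74 tau7 [-0.038 -0.037 -0.035 -0.034] q7 0.572 q [-0.21  0.69  0.3   1.92 -0.34  0.59  0.57]
```

View pics/w8.png

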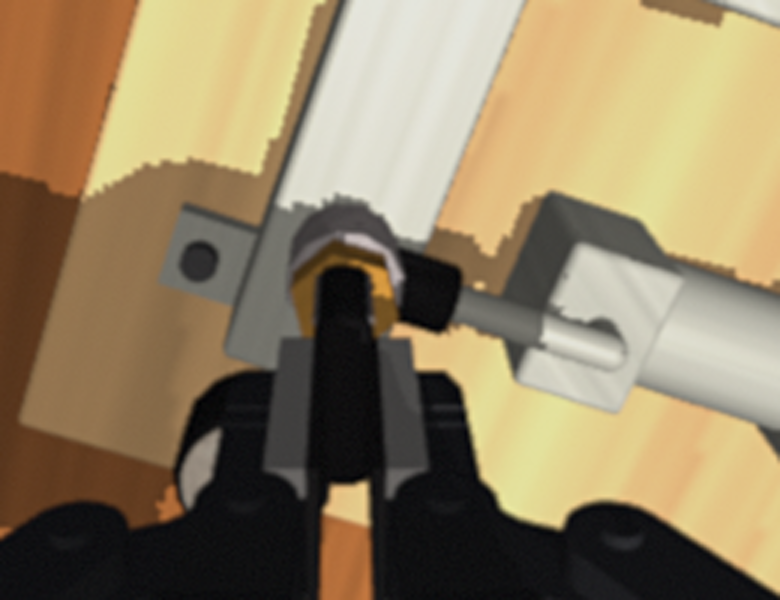

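Emit:
arm_command(series=[[0.4,0,0,0,0,0,0],[0.4,0,0,0,0,0,0],[0.4,0,0,0,0,0,0],[0.4,0,0,0,0,0,0],[0.4,0,0,0,0,0,0],[0.4,0,0,1,0,0,0],[0.4,0,0,2.5,0,0,0],[0.4,0,0,2.5,0,0,0],[0.4,0,0,2.5,0,0,0],[0.4,0,0,2,0,0,0],[0.4,0,0,0.5,0,0,0],[0.4,0,0,0,0,0,0],[0.4,0,0,0,0,0,0],[0.4,0,0,0,0,0,0]])

```text
clock: 16.38
eef_pos: [549.7, -18.4, 192.1]
tool_rot: [-1.894, 1.569, 3.077]
force: [-0.1, 1.0, -0.2]
width: 34.2
```

```bash
python3 m.py 2;  python3 - <<'E'
from h import *
snap("wrist","w9",(160,100,410,300),3); 
E
```

```text
clk 16.4333 pos [549.6 -18.5 191.9] w 33.9 F [-0.03  0.56 -0.48] M [ 0.029 -0.011 -0.005] yaw 14.79 tau7 [-0.     0.001] q7 0.502 q [-0.27  0.54  0.39  1.83 -0.26  0.83  0.5 ]
```

View pics/w9.png

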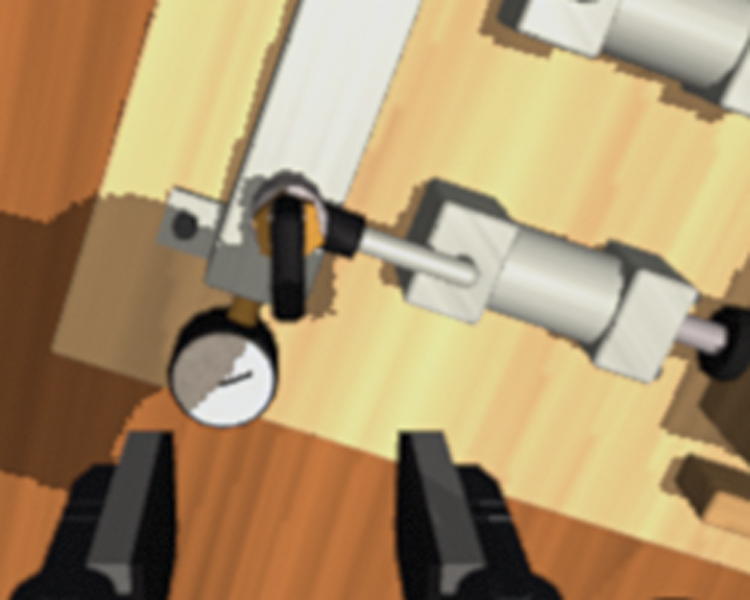

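Emit:
arm_command(series=[[0.4,-0.42,1.9,0,0,0,6.8],[0.4,-0.42,1.9,0,0,0,6.8],[0.4,-0.42,1.9,0,0,0,6.8],[0.4,-0.42,1.9,0,0,0,6.8],[0.4,-0.42,1.9,0,0,0,6.8],[0.4,-0.42,1.9,0,0,0,6.8],[0.4,-0.42,1.9,0,0,0,6.8],[0.4,-0.42,1.9,0,0,0,6.8],[0.4,-0.42,1.9,0,0,0,6.8],[0.4,-0.42,1.9,0,0,0,6.8],[0.4,0,0,0,0,0,0],[0.4,0,0,0,0,0,0],[0.4,0,0,0,0,0,0],[0.4,0,0,0,0,0,0]])

```text
clock: 17.65
eef_pos: [508.8, 169.7, 192.7]
tool_rot: [-1.883, 1.569, -2.012]
force: [0.7, -0.3, -0.7]
width: 34.1
```

```bash
python3 m.py 2;  python3 - <<'E'
from h import *
s=snap("wrist","w10"); 
for l in ["lever_grip","lever"]:
    r=ctrl.spot_in(l,"wrist"); print(l,[(round(d["conf"],2),np.round(d["centre"]).tolist()) for d in r[:3]])
print(proj([565.5,165.4,69],"wrist",s))
E
```

```text
clk 17.7 pos [508.8 169.9 192.8] w 34.3 F [ 0.21 -0.58 -0.71] M [-0.009  0.01  -0.01 ] yaw 82.61 tau7 [-0.006 -0.005] q7 1.1 q [-0.41  0.49  0.05  1.86 -0.03  0.8   1.1 ]
lever_grip [(0.8, [525.0, 173.0, 69.0])]
lever [(0.65, [521.0, 175.0, 72.0])]
[257.7426779  232.46208107]
```

View pics/w10.png

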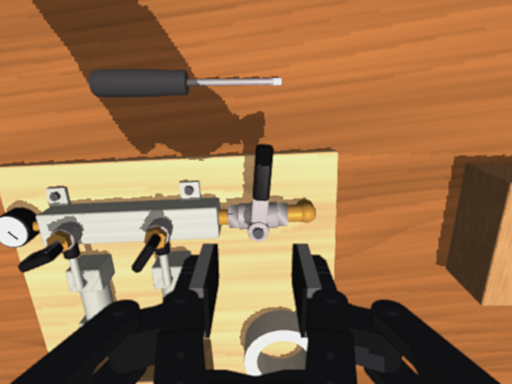

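Run:
```python
from h import *
s=ctrl.read_state(); P=unproj((258,231),69,"wrist",s)
print(P.round(1))
for uv in ((264,147),(262.5,172),(261,198)):
    A=unproj(uv,69,"wrist",s); d=A-P; print(A.round(1),np.linalg.norm(d).round(1),np.degrees(np.arctan2(d[1],d[0])).round(1))
```

```text
[564.2 166.7  69. ]
[486.9 181.5  69. ] 78.7 169.1
[508.6 177.6  69. ] 56.7 168.9
[532.3 173.4  69. ] 32.6 168.1
```

Emit:
arm_command(series=[[0.4,0,0.3,-1,0,0,-2],[0.4,0,0.26,-2,0,0,-1.6],[0.4,0,0,-2,0,0,0],[0.4,0,0,-2,0,0,0],[0.4,0,0,-2,0,0,0],[0.4,0,0,-1.5,0,0,0],[0.4,0,0,-1.2,0,0,0],[0.4,0,0,-1,0,0,0],[0.4,0,0,-0.8,0,0,0],[0.4,0,0,-0.5,0,0,0],[0.4,0,0,-0.2,0,0,0],[0.4,0,0,0,0,0,0],[0.4,0,0,0,0,0,0]])

```text
clock: 18.93
eef_pos: [509.0, 177.1, 51.5]
tool_rot: [0.588, 1.57, 0.399]
force: [-0.5, 0.1, -1.4]
width: 34.1
```

```bash
python3 m.py 3;  python3 - <<'E'
from h import *
s=snap("wrist","w11"); 
E
```

```text
clk 19.0333 pos [509.1 177.1  51.7] w 33.9 F [-0.35  0.02  0.33] M [-0.02   0.004  0.008] yaw 79.19 tau7 [ 0. -0. -0.] q7 1.055 q [-0.42  0.71  0.04  1.96 -0.06  0.47  1.05]
```

View pics/w11.png

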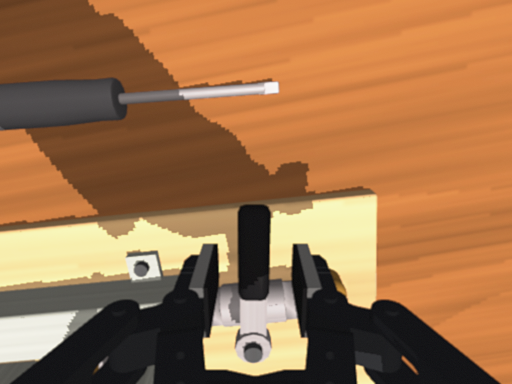

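Run:
```python
import numpy as np
th=np.radians(np.arange(169,78,-6.)); x=np.round((57*np.cos(th))/10,2); y=np.round((57*np.sin(th))/10,2)
print([[0.27,round(a,2),round(b,2),0,0,0,-6] for a,b in zip(np.diff(x),np.diff(y))])
```

```text
[[0.27, np.float64(0.15), np.float64(0.58), 0, 0, 0, -6], [0.27, np.float64(0.2), np.float64(0.56), 0, 0, 0, -6], [0.27, np.float64(0.26), np.float64(0.53), 0, 0, 0, -6], [0.27, np.float64(0.32), np.float64(0.51), 0, 0, 0, -6], [0.27, np.float64(0.37), np.float64(0.47), 0, 0, 0, -6], [0.27, np.float64(0.41), np.float64(0.43), 0, 0, 0, -6], [0.27, np.float64(0.46), np.float64(0.38), 0, 0, 0, -6], [0.27, np.float64(0.49), np.float64(0.34), 0, 0, 0, -6], [0.27, np.float64(0.53), np.float64(0.28), 0, 0, 0, -6], [0.27, np.float64(0.55), np.float64(0.22), 0, 0, 0, -6], [0.27, np.float64(0.58), np.float64(0.16), 0, 0, 0, -6], [0.27, np.float64(0.59), np.float64(0.11), 0, 0, 0, -6], [0.27, np.float64(0.59), np.float64(0.04), 0, 0, 0, -6], [0.27, np.float64(0.6), np.float64(-0.02), 0, 0, 0, -6], [0.27, np.float64(0.59), np.float64(-0.08), 0, 0, 0, -6]]
```

Sweep to about 84° lag-free first (13 steps), then feel the stop.

Emit:
arm_command(series=[[0.27,0,0,0,0,0,0],[0.27,0,0,0,0,0,0],[0.27,0.15,0.58,0,0,0,-6],[0.27,0.2,0.56,0,0,0,-6],[0.27,0.26,0.53,0,0,0,-6],[0.27,0.32,0.51,0,0,0,-6],[0.27,0.37,0.47,0,0,0,-6],[0.27,0.41,0.43,0,0,0,-6],[0.27,0.46,0.38,0,0,0,-6],[0.27,0.49,0.34,0,0,0,-6],[0.27,0.53,0.28,0,0,0,-6],[0.27,0.55,0.22,0,0,0,-6],[0.27,0.58,0.16,0,0,0,-6],[0.27,0.59,0.11,0,0,0,-6],[0.27,0.59,0.04,0,0,0,-6],[0.27,0,0,0,0,0,0],[0.27,0,0,0,0,0,0]])

```text
clock: 20.5
eef_pos: [563.4, 223.1, 51.0]
tool_rot: [-0.492, 1.57, -2.039]
force: [-0.3, 0.1, 0.1]
width: 23.0
```

```bash
python3 m.py 3;  python3 - <<'E'
from h import *
s=snap("wrist","w12"); 
E
```

```text
clk 20.6 pos [563.  223.1  51.1] w 23.1 F [0.01 0.27 0.26] M [-0.002  0.01  -0.009] yaw 1.33 tau7 [-0.144 -0.027  0.006] q7 0.07 q [-0.68  0.82  0.43  1.78 -0.52  0.66  0.07]
```

View pics/w12.png

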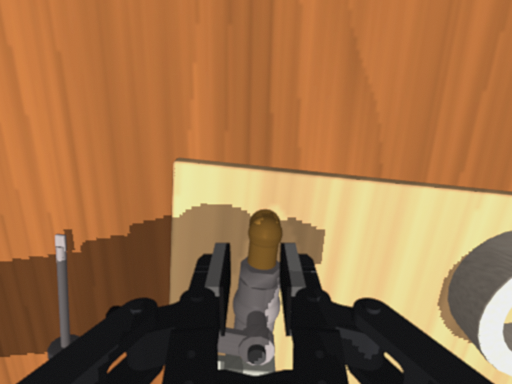

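Run:
```python
from h import *
s=snap("side","s12",(190,90,350,220),4.5); s=snap("scene","c12",(220,130,370,250),4.5)
```

```text
(no output)
```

View pics/s12.png

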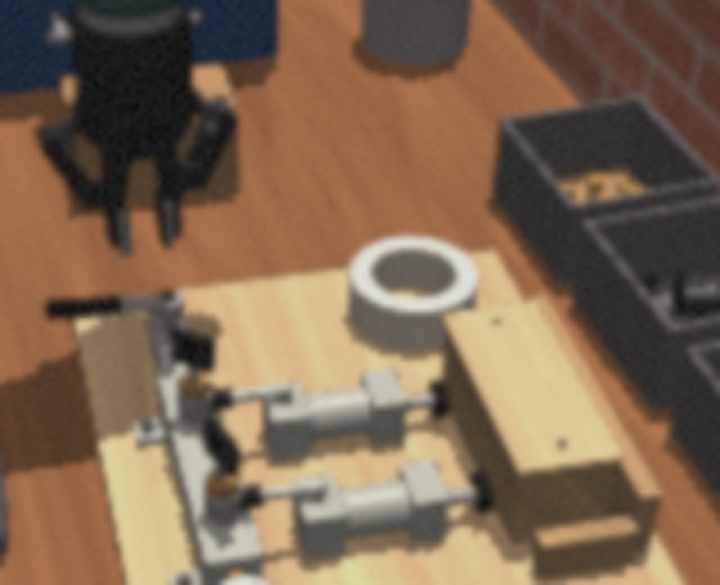

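View pics/c12.png

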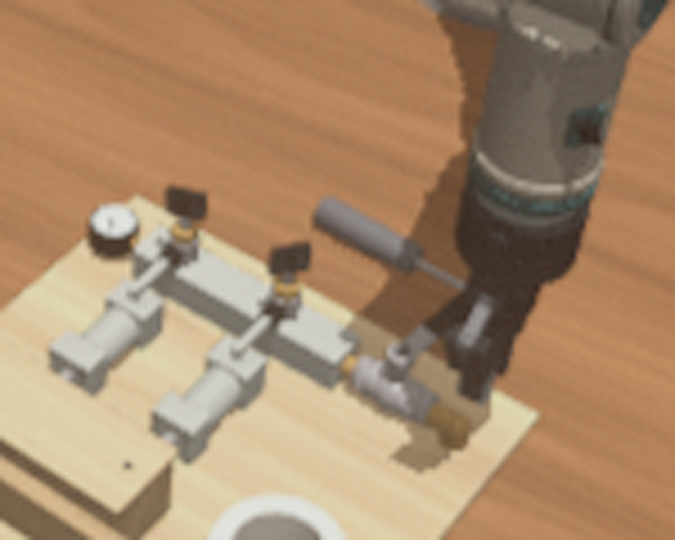

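Run:
```python
from h import *
for n,uv in (("side",(190+122/4.5,90+252/4.5)),("side",(190+168/4.5,90+246/4.5)),("scene",(220+478/4.5,130+398/4.5))):
  print(n,[(z,unproj(uv,z,n).round(0)[:2].tolist()) for z in (40,50,60,70,80)])
for uv in ((190+50/4.5,90+308/4.5),(190+120/4.5,90+304/4.5),(190+172/4.5,90+300/4.5)):
  print([(z,unproj(uv,z,"side").round(0)[:2].tolist()) for z in (60,64,69)])
```

```text
side [(40, [555.0, 264.0]), (50, [552.0, 250.0]), (60, [550.0, 236.0]), (70, [547.0, 221.0]), (80, [545.0, 207.0])]
side [(40, [588.0, 262.0]), (50, [585.0, 248.0]), (60, [582.0, 233.0]), (70, [579.0, 219.0]), (80, [576.0, 205.0])]
scene [(40, [549.0, 220.0]), (50, [558.0, 222.0]), (60, [567.0, 225.0]), (70, [575.0, 227.0]), (80, [584.0, 230.0])]
[(60, [490.0, 186.0]), (64, [489.0, 181.0]), (69, [489.0, 174.0])]
[(60, [535.0, 177.0]), (64, [534.0, 172.0]), (69, [533.0, 165.0])]
[(60, [569.0, 172.0]), (64, [568.0, 166.0]), (69, [567.0, 160.0])]
```

Emit:
arm_command(series=[[0.27,0,0,2.5,0,0,0],[0.27,0,0,2.5,0,0,0],[0,-0.36,-0.57,0,0,0,6.6],[0,-0.36,-0.57,0,0,0,6.6],[0,-0.36,-0.57,0,0,0,6.6],[0,-0.36,-0.57,0,0,0,6.6],[0,-0.36,-0.57,0,0,0,6.6],[0,-0.36,-0.57,0,0,0,6.6],[0,-0.36,-0.57,0,0,0,6.6],[0,-0.36,-0.57,0,0,0,6.6],[0,-0.36,-0.57,0,0,0,6.6],[0,-0.36,-0.57,0,0,0,6.6],[0,-0.36,-0.57,0,0,0,6.6],[0,-0.36,-0.57,0,0,0,6.6],[0,-0.36,-0.57,0,0,0,6.6],[0,-0.36,-0.57,0,0,0,6.6],[0,0,0,0,0,0,0],[0,0,0,0,0,0,0]])

```text
clock: 22.25
eef_pos: [513.3, 142.9, 101.3]
tool_rot: [1.209, 1.57, 1.268]
force: [-0.1, -0.4, 0.0]
width: -0.2
```

```bash
python3 m.py 3;  python3 - <<'E'
from h import *
s=snap("wrist","w13"); 
import numpy as np
th=np.radians(np.arange(204,92,-6.)); x=np.round((57*np.cos(th))/10,2); y=np.round((57*np.sin(th))/10,2)
print([[0,float(round(a,2)),float(round(b,2)),0,0,0,-6] for a,b in zip(np.diff(x),np.diff(y))])
E
```

```text
clk 22.35 pos [513.6 143.6 101.3] w -0.3 F [-0.13 -0.11  0.09] M [ 0.019 -0.011  0.009] yaw 93.46 tau7 [ 0.168  0.035 -0.004] q7 1.315 q [-0.33  0.62  0.01  1.95 -0.01  0.58  1.32]
[[0, -0.21, 0.56, 0, 0, 0, -6], [0, -0.16, 0.57, 0, 0, 0, -6], [0, -0.09, 0.59, 0, 0, 0, -6], [0, -0.03, 0.6, 0, 0, 0, -6], [0, 0.03, 0.6, 0, 0, 0, -6], [0, 0.09, 0.59, 0, 0, 0, -6], [0, 0.16, 0.57, 0, 0, 0, -6], [0, 0.21, 0.56, 0, 0, 0, -6], [0, 0.27, 0.53, 0, 0, 0, -6], [0, 0.33, 0.5, 0, 0, 0, -6], [0, 0.37, 0.46, 0, 0, 0, -6], [0, 0.43, 0.43, 0, 0, 0, -6], [0, 0.46, 0.37, 0, 0, 0, -6], [0, 0.5, 0.33, 0, 0, 0, -6], [0, 0.53, 0.27, 0, 0, 0, -6], [0, 0.56, 0.21, 0, 0, 0, -6], [0, 0.57, 0.16, 0, 0, 0, -6], [0, 0.59, 0.09, 0, 0, 0, -6]]
```

View pics/w13.png

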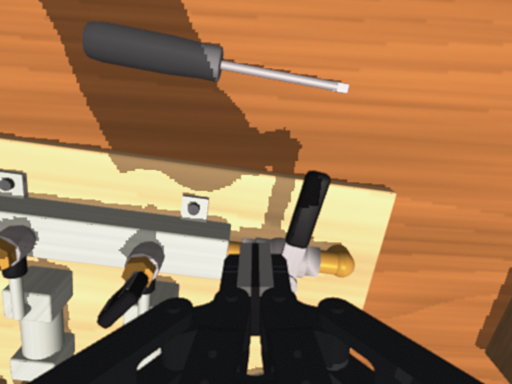

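Emit:
arm_command(series=[[0,0,0,-2,0,0,0],[0,0,0,-2,0,0,0],[0,0,0,-1.2,0,0,0],[0,0,0,0,0,0,0],[0,0,0,0,0,0,0],[0,-0.21,0.56,0,0,0,-6],[0,-0.16,0.57,0,0,0,-6],[0,-0.09,0.59,0,0,0,-6],[0,-0.03,0.6,0,0,0,-6],[0,0.03,0.6,0,0,0,-6],[0,0.09,0.59,0,0,0,-6],[0,0.16,0.57,0,0,0,-6],[0,0,0,0,0,0,0],[0,0,0,0,0,0,0]])

```text
clock: 23.57
eef_pos: [511.7, 184.9, 50.0]
tool_rot: [1.024, 1.569, 0.358]
force: [0.9, -0.9, 0.1]
width: -0.1
```

```bash
python3 m.py 2;  python3 - <<'E'
from h import *
s=snap("wrist","w14"); 
E
```

```text
clk 23.6167 pos [511.5 184.3  49.8] w -0.1 F [ 0.35 -0.51 -0.16] M [-0.021  0.016 -0.01 ] yaw 51.77 tau7 [-0.145 -0.03 ] q7 0.785 q [-0.53  0.73  0.21  1.95 -0.29  0.49  0.78]
```

View pics/w14.png

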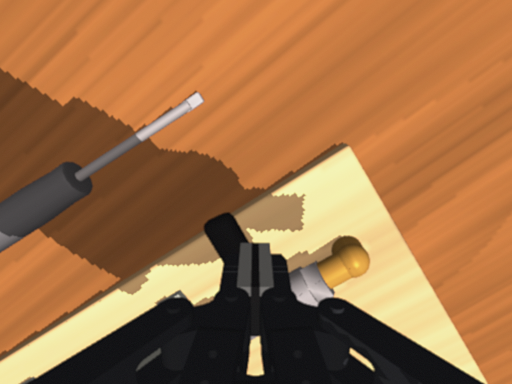

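Run:
```python
from h import *
s=snap("side","s14",(190,90,310,190),6); s=snap("scene","c14",(260,150,360,230),7.5); st(s)
print((proj([511.5,184.5,50],"side")-[190,90])*6,(proj([511.5,184.5,50],"scene")-[260,150])*7.5)
print((proj([511.5,184.5,64],"side")-[190,90])*6,(proj([511.5,184.5,64],"scene")-[260,150])*7.5)
```

```text
{'clock': 23.717, 'qpos': [-0.53, 0.726, 0.205, 1.952, -0.291, 0.491, 0.784], 'qd': [0.005, 0.001, -0.001, 0.003, -0.003, -0.001, -0.006], 'tau': [-0.35, -51.618, 3.591, -10.528, -0.0, -0.003, 0.011], 'eef_pos': [511.289, 183.665, 49.546], 'tool_rot': [1.083, 1.57, 0.414], 'force': [0.453, -0.206, -0.023], 'torque': [-0.014, -0.01, -0.021], 'width': -0.129}
[111.64501784 421.38427055] [462.01034607 405.54218046]
[109.38163006 398.81067133] [467.06576817 382.77819926]
```

View pics/s14.png

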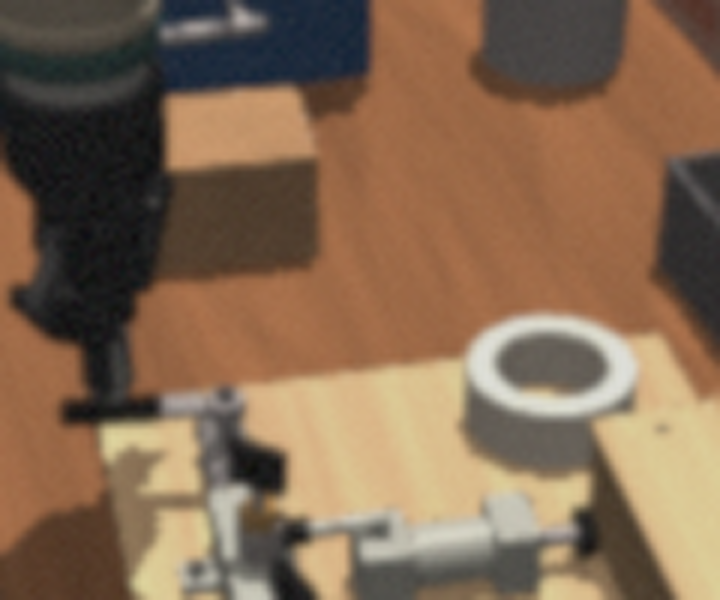

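View pics/c14.png

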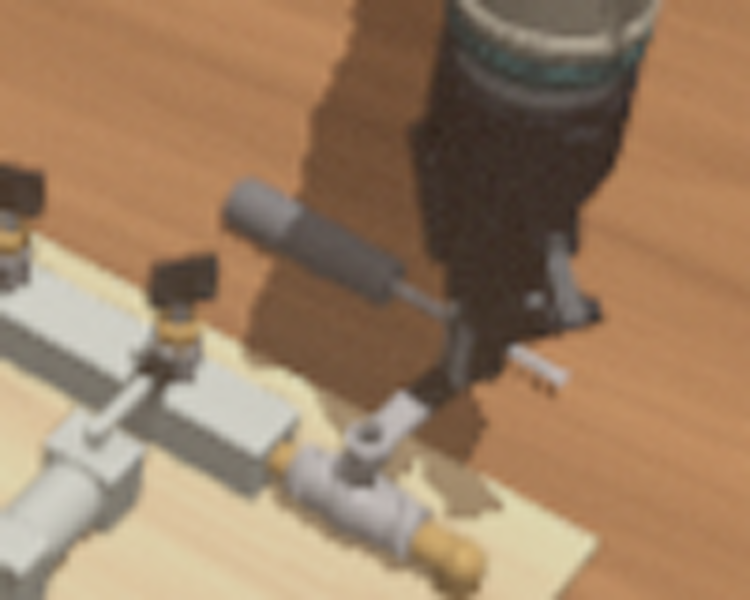

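Run:
```python
from h import *
im=cv2.imread("pics/w14_full.png")[190:340,170:390]; im=cv2.resize(im,None,fx=3.5,fy=3.5,interpolation=cv2.INTER_CUBIC); im=np.clip(im.astype(float)*1.8,0,255).astype(np.uint8); cv2.imwrite("pics/w14c.png",im)
s=ctrl.read_state()
# where TCP and sleeve points project
for P in ([511.3,183.7,49.5],[565,166,69],[509,177,69],[487,181,69],[533,173,69]): print(P,((proj(P,"wrist",s)-[170,190])*3.5).round())
```

```text
[511.3, 183.7, 49.5] [295. 172.]
[565, 166, 69] [425. 551.]
[509, 177, 69] [246. 254.]
[487, 181, 69] [163. 122.]
[533, 173, 69] [331. 386.]
```

View pics/w14c.png

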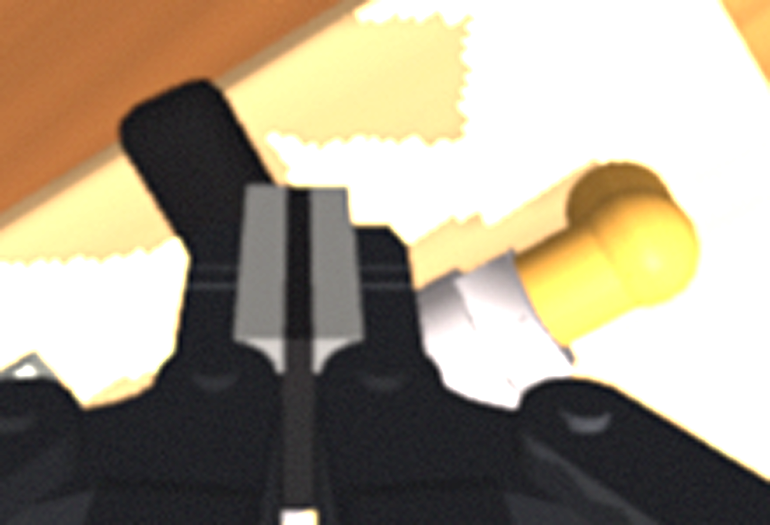

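Run:
```python
from h import *
s=ctrl.read_state(); T=toolT(s)
for back in (0,5,10,15,20,25):
    print(back,[((proj((T@[-back,0,w,1])[:3],"wrist",s)-[170,190])*3.5).round().tolist() for w in (-11,11)])
    print('   half-width px', ((proj((T@[-back,14.5,-11,1])[:3],"wrist",s)-[170,190])*3.5).round())
```

```text
0 [[294.0, 105.0], [294.0, 236.0]]
   half-width px [392. 105.]
5 [[294.0, 119.0], [294.0, 253.0]]
   half-width px [394. 119.]
10 [[294.0, 134.0], [294.0, 271.0]]
   half-width px [397. 134.]
15 [[293.0, 150.0], [294.0, 290.0]]
   half-width px [400. 150.]
20 [[293.0, 167.0], [294.0, 310.0]]
   half-width px [403. 167.]
25 [[293.0, 185.0], [294.0, 332.0]]
   half-width px [406. 185.]
```

Emit:
arm_command(series=[[0,0,0,1.5,0,0,0],[0,0,0,1.0,0,0,0],[0,0,-0.6,0,0,0,6],[0,0,-0.6,0,0,0,6],[0,0,-0.6,0,0,0,6],[0,0.1,-0.6,0,0,0,6],[0,0.1,-0.6,0,0,0,6],[0,0,-0.6,0,0,0,6],[0,0,-0.6,0,0,0,6],[0,0,0,-1.5,0,0,0],[0,0,0,-1.5,0,0,0],[0,0,0,-1.0,0,0,0],[0,0,0,-0.5,0,0,0],[0,0,0,0,0,0,0],[0,0,0,0,0,0,0]])

```text
clock: 25.02
eef_pos: [513.2, 142.1, 29.2]
tool_rot: [-2.066, 1.571, -2.003]
force: [0.0, 0.4, 0.6]
width: -0.1
```

```bash
python3 m.py 2;  python3 - <<'E'
from h import *
s=snap("side","s15",(190,90,310,190),6); s=snap("wrist","w15")
E
```

```text
clk 25.0667 pos [513.5 142.2  29.5] w -0.0 F [ 0.16 -0.41  0.06] M [-0.046  0.017 -0.008] yaw 93.6 tau7 [0.001 0.001] q7 1.331 q [-0.33  0.74  0.01  1.98 -0.02  0.42  1.33]
```

View pics/s15.png

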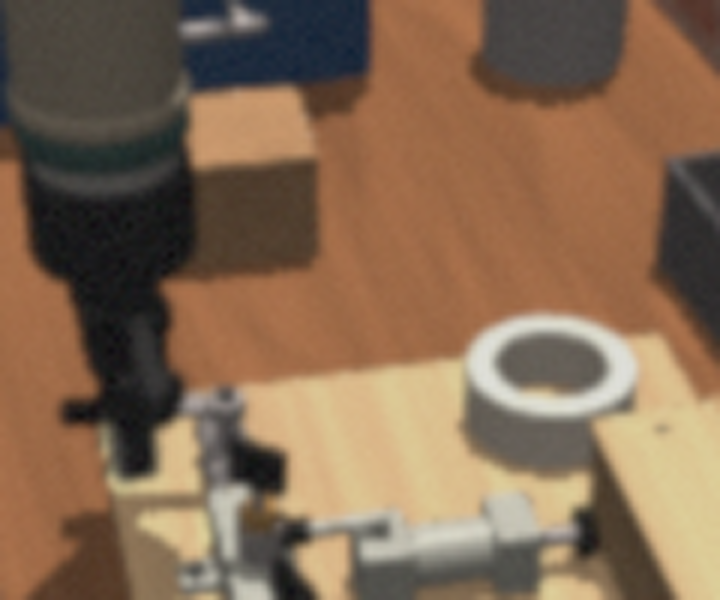

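View pics/w15.png

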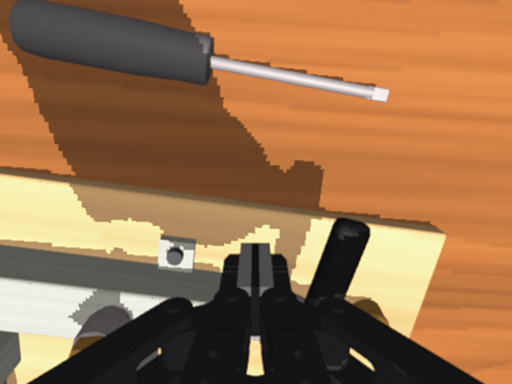

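Run:
```python
from h import *
print([(z,unproj((190+135/6,90+478/6),z,"side").round(0)[:2].tolist()) for z in (30,40,50,55,60)])
```

```text
[(30, [517.0, 162.0]), (40, [515.0, 149.0]), (50, [513.0, 137.0]), (55, [512.0, 130.0]), (60, [511.0, 124.0])]
```

Emit:
arm_command(series=[[0,-0.21,0.56,0,0,0,-6],[0,-0.16,0.57,0,0,0,-6],[0,-0.09,0.59,0,0,0,-6],[0,-0.03,0.6,0,0,0,-6],[0,0.03,0.6,0,0,0,-6],[0,0.09,0.59,0,0,0,-6],[0,0.16,0.57,0,0,0,-6],[0,0,0,0,0,0,0],[0,0,0,0,0,0,0]])

```text
clock: 25.92
eef_pos: [511.1, 182.8, 29.5]
tool_rot: [0.109, 1.57, -0.559]
force: [-1.1, -1.8, 1.8]
width: -0.1
```

```bash
python3 m.py 2;  python3 - <<'E'
from h import *
s=snap("wrist","w16")
E
```

```text
clk 25.9667 pos [511.  182.8  29.5] w 0.1 F [-0.92 -1.14  1.67] M [-0.236  0.082 -0.027] yaw 51.75 tau7 [-0.125 -0.017] q7 0.816 q [-0.53  0.76  0.2   1.96 -0.32  0.45  0.82]
```

View pics/w16.png

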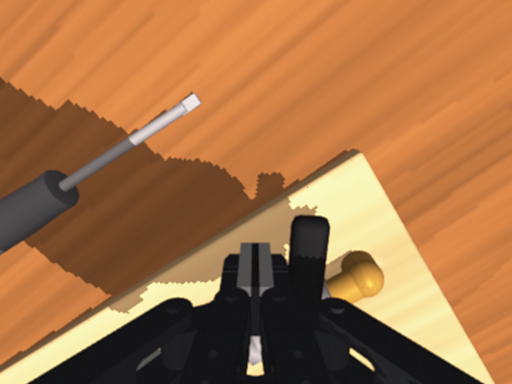

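Emit:
arm_command(series=[[0,0.21,0.56,0,0,0,-6],[0,0.27,0.53,0,0,0,-6],[0,0.33,0.5,0,0,0,-6],[0,0.37,0.46,0,0,0,-6],[0,0.43,0.43,0,0,0,-6],[0,0.46,0.37,0,0,0,-6],[0,0.5,0.33,0,0,0,-6],[0,0.53,0.27,0,0,0,-6],[0,0,0,0,0,0,0],[0,0,0,0,0,0,0]])

```text
clock: 26.85
eef_pos: [541.4, 217.5, 28.8]
tool_rot: [-1.72, 1.57, 3.059]
force: [-1.7, 0.0, -0.1]
width: 0.0
```

```bash
python3 m.py 2;  python3 - <<'E'
from h import *
s=snap("wrist","w17")
E
```

```text
clk 26.9 pos [541.4 217.6  28.9] w 0.2 F [-1.77 -0.27  0.08] M [-0.038  0.38  -0.009] yaw 3.81 tau7 [-0.127 -0.009] q7 0.197 q [-0.7   0.84  0.45  1.85 -0.61  0.59  0.2 ]
```

View pics/w17.png

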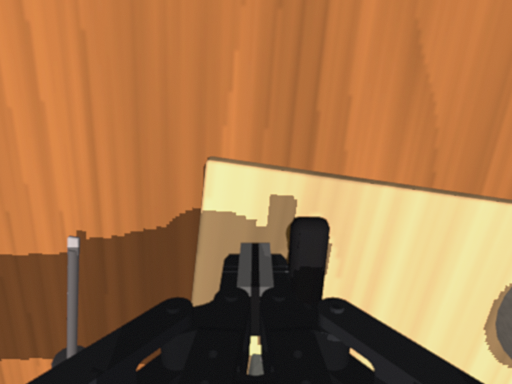

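Emit:
arm_command(series=[[0,0.3,0.1,0,0,0,-3],[0,0.3,0.07,0,0,0,-3],[0,0,0,0,0,0,0],[0,0,0,0,0,0,0]])

```text
clock: 27.28
eef_pos: [546.9, 219.7, 28.9]
tool_rot: [-2.025, 1.569, 2.649]
force: [-3.6, 1.8, -0.0]
width: -0.4
```

```bash
python3 m.py 2
```

```text
clk 27.3333 pos [547.  219.7  28.9] w 0.2 F [-3.61  1.09 -0.37] M [ 0.301  0.762 -0.028] yaw -2.25 tau7 [-0.059 -0.003] q7 0.116 q [-0.72  0.85  0.48  1.83 -0.64  0.62  0.12]
```

Emit:
arm_command(series=[[0,0.15,0.02,0,0,0,-1],[0,0,0,0,0,0,0],[0,0,0,0,0,0,0]])

```text
clock: 27.58
eef_pos: [547.9, 220.0, 28.9]
tool_rot: [-1.865, 1.568, 2.789]
force: [-5.5, 2.0, 1.3]
width: -0.2
```

```bash
python3 m.py 3
```

```text
clk 27.6833 pos [547.9 220.   28.9] w 0.3 F [-5.81  1.82  0.98] M [ 0.337  1.138 -0.004] yaw -3.33 tau7 [-0.008  0.003  0.005] q7 0.101 q [-0.72  0.85  0.48  1.83 -0.64  0.62  0.1 ]
```

Emit:
arm_command(series=[[0,0.15,0.02,0,0,0,0],[0,0,0,0,0,0,0],[0,0,0,0,0,0,0]])

```text
clock: 27.93
eef_pos: [547.9, 220.1, 28.8]
tool_rot: [-1.682, 1.565, 2.973]
force: [-9.1, 0.1, 3.7]
width: -0.1
```

```bash
python3 m.py 3
python3 - <<'E'
from h import *
s=snap("wrist","w18")
E
```

```text
clk 28.0333 pos [547.9 220.1  28.8] w 0.1 F [-9.2   0.82  3.74] M [ 0.229  1.716 -0.047] yaw -3.33 tau7 [0.021 0.022 0.022] q7 0.1 q [-0.72  0.85  0.48  1.83 -0.64  0.63  0.1 ]
```

View pics/w18.png

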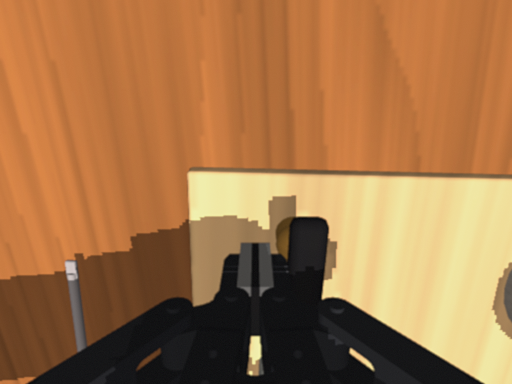

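Emit:
arm_command(series=[[0,-0.5,0,0,0,0,0],[0,-1.5,0,0,0,0,0],[0,-2,0,0,0,0,0],[0,0,0,3,0,0,0],[0,0,0,3.5,0,0,0],[0,0,0,3.5,0,0,0],[0,0,0,3.5,0,0,0],[0,0,0,3,0,0,0],[0,0,-2,0,0,0,0],[0,0,-2,0,0,0,0],[0,0,0,0,0,0,0],[0,0,0,0,0,0,0],[0,0,0,0,0,0,0]])

```text
clock: 29.17
eef_pos: [512.0, 179.8, 194.4]
tool_rot: [1.973, 1.569, 0.342]
force: [-0.5, 1.8, -0.3]
width: 0.2
```

```bash
python3 m.py 3
python3 - <<'E'
from h import *
s=snap("wrist","w19"); snap("side","s19",(190,90,350,220),4.5)
for a in (75,85.3,95): 
  print(a,proj([565+85*np.cos(np.radians(a)),166+85*np.sin(np.radians(a)),69],"wrist",s))
print(proj([565,166,69],"wrist",s))
E
```

```text
clk 29.2667 pos [511.4 180.3 194. ] w -0.1 F [-0.37  0.34 -0.46] M [0.019 0.004 0.006] yaw -3.34 tau7 [ 0.006  0.001 -0.   ] q7 0.016 q [-0.83  0.58  0.67  1.85 -0.46  0.87  0.02]
75 [343.00309503  87.73935416]
85.3 [324.31768668  85.50358249]
95 [306.41413447  86.64747627]
[315.76329158 185.92056987]
```

View pics/w19.png

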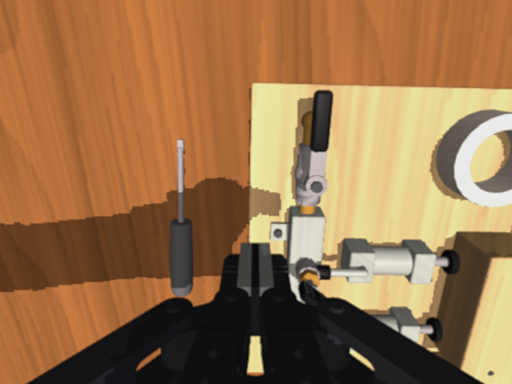

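View pics/s19.png

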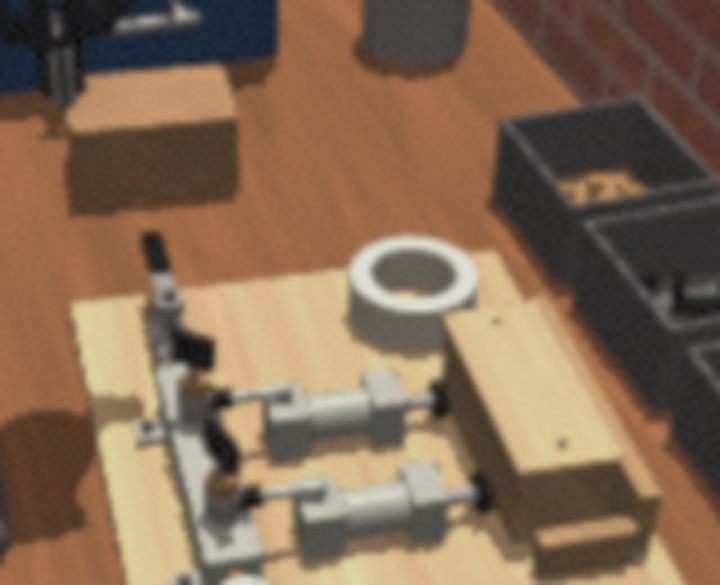

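Run:
```python
from h import *
print(ctrl.finish_job()); print(ctrl.read_state()["clock"])
```

```text
the job is handed in; nothing more can be done
None
the job is handed in; nothing more can be done
```

The speed screw is set and the shut-off lever is open. I handed the job in at about 29 s of the 72 s allowed.

**Speed screw:** I gripped the wing next to the gauge and ran it in clockwise, in 2 to 2.5° steps from the earliest point it could stop. It stopped hard after about 0.34 of a turn. The wrist moment there jumped from about −0.05 to +0.27 N m, which is below the 0.35 N m damage limit, and it held steady. I then backed it off about 90° (88.5 to 91°, since the stop itself fell within one 2.5° step). After I let go, the wing still stood at the released angle.

**Shut-off lever:** My first two sweeps passed over the sleeve without moving it. The fingertips stand about 20 to 25 mm higher than the tool pose suggests. I lowered the tool by 20 mm and pushed the lever with the shut fingers until it stopped moving and the force climbed to 9 N. The last wrist picture shows the lever's direction matching the jig's +y to within about 1°.

**Last checks:**
- **Contact:** The arm was clear, about 194 mm up, with force near zero.
- **Other parts:** I saw no change to the bystanders in the last pictures, but I did not measure them or the other thumbscrew.
- **Disagreements:** The gripper read 6.8 mm across the 9 mm wing, and because of the fingertip height it probably held only the top few millimetres. The pictures show no slip between running in and backing off.

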